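Load the sterilising tray with the treatment set

TASK

Load the treatment set into the steel sterilising tray, each piece in the white holder made for it: the straight handpiece lying in the notched cradle, the small cup standing upright in the wide ring, the round canister upright in the narrow ring, and the bur block upright inside the rectangular frame. Leave the handpiece with the bent head and the large cup where they lie on the counter: they belong to another set. Set things down, do not drop or throw them.

Things in the scene. Friction and masses are not known exactly. Their poses are not given: they have to be found in the camera images.
- straight_handpiece: straight steel dental handpiece, 110 mm long, eight-sided grip sleeve 18 mm across the flats lying on one flat; origin on its axis (9 mm above the counter), x along the axis towards the working tip; sleeve from x = -40 to +38 mm, then a short cone on the same axis to +55 mm; about 70 g, balanced near the origin. Goes into the cradle, either way round.
- angled_handpiece: look-alike: steel dental handpiece whose front end bends aside into a cross-wise head (seen from above the bend lies flat, towards its +y); eight-sided grip sleeve 18 mm across the flats lying on one flat; origin on its axis (9 mm above the counter), x along the axis towards the working tip; sleeve from x = -40 to +20 mm, head at x = +42, y = +5 to +33 mm. Leave it alone.
- small_cup: open round steel cup, 50 mm in diameter, 42 mm high, walls 2 mm, standing upright; origin at the centre of its underside, z up. Goes into the wide ring.
- large_cup: look-alike: the same kind of open round steel cup but 74 mm in diameter and 45 mm high, standing upright; origin at the centre of its underside. Leave it alone.
- canister: closed round steel canister, 30 mm in diameter, body 40 mm high, with a 10 mm wide knob on top up to 48 mm; upright, origin at the centre of its underside. Goes into the narrow ring.
- bur_block: steel block 60 mm (x) by 34 mm (y) by 28 mm high with ten small burs standing in two rows on its top up to 42 mm; origin at the centre of its underside, z up. Goes into the frame, either way round along the frame's length.
- wide_ring: low white plastic ring holder fixed in the steel tray: inner diameter 68 mm, outer 76 mm, lip top 8 mm and floor 3 mm above its underside; origin at its underside's centre, 3 mm above the counter. The small cup stands loosely inside the lip. Tray: open, fixed, 254 by 254 mm, rim 30 mm above the counter; its four white holders lie two by two, about 60 mm either way from its centre, in varying places.
- narrow_ring: low white plastic ring holder fixed in the steel tray: inner diameter 46 mm, outer 54 mm, lip top 8 mm and floor 3 mm above its underside; origin at the centre of its underside, 3 mm above the counter. The canister stands loosely inside the lip.
- frame: low white plastic rectangular frame lying in the tray: inside 76 mm (its x) by 50 mm (its y), outside 84 by 58 mm, lip top 8 mm and floor 3 mm above its underside; origin at the centre of its underside, 3 mm above the counter. The bur block stands loosely inside, long side along the frame's x.
- cradle: white cradle in the tray: base plate 64 by 46 mm, two 8 mm thick notched saddles at x = -24 and +24 mm; notches 34 mm wide (across y), their floor 14 mm and side posts' tops 26 mm above the underside. Origin at its underside's centre, 3 mm above the counter. The handpiece lies along x in both notches, its axis 23 mm above the origin; 40 mm are free between the saddles for the fingers.
There are look-alikes about, which are no part of the job. Of the things like the straight_handpiece, leave any that is green or purple; of the rest the smaller one is meant.

How it is judged:
At the end, for the whole second after the job is handed in: All at rest. Cup and canister upright on their rings' floors, within 12 mm of centre; block upright on the frame's floor and handpiece in both cradle notches, within 14 mm along, 11 mm across, 0.35 rad in line (either way round). Angled handpiece and large cup moved less than 30 mm (z of small_cup in the frame of wide_ring between 0 and 0.007 m and linear speed of each of small_cup, canister, bur_block, straight_handpiece, angled_handpiece, large_cup below 0.02 m/s and angle between each of small_cup, canister, bur_block's own z axis and vertical below 0.12 rad and horizontal distance between small_cup and wide_ring below 0.012 m and z of canister in the frame of narrow_ring between 0 and 0.007 m and horizontal distance between canister and narrow_ring below 0.012 m and z of bur_block in the frame of frame between 0 and 0.007 m and angle between the x axis of bur_block and the x axis of frame, either way round below 0.35 rad and x of bur_block in the frame of frame between -0.014 and 0.014 m and y of bur_block in the frame of frame between -0.011 and 0.011 m and z of straight_handpiece in the frame of cradle between 0.018 and 0.028 m and angle between the x axis of straight_handpiece and the x axis of cradle, either way round below 0.35 rad and x of straight_handpiece in the frame of cradle between -0.014 and 0.014 m and y of straight_handpiece in the frame of cradle between -0.011 and 0.011 m and distance of each of angled_handpiece, large_cup from where it was at the start of the episode below 0.03 m); the robot touches nothing.
It fails at once if the angled handpiece or the large cup is moved away from its place (by more than 60 mm) (distance of any of angled_handpiece, large_cup from where it was at the start of the episode above 0.06 m).
It fails at once if a piece of the set is dropped or thrown (faster than 1 m/s while out of the fingers) ((linear speed of straight_handpiece above 1 m/s and contact force between straight_handpiece and the fingers below 0.05 N) or (linear speed of small_cup above 1 m/s and contact force between small_cup and the fingers below 0.05 N) or (linear speed of canister above 1 m/s and contact force between canister and the fingers below 0.05 N) or (linear speed of bur_block above 1 m/s and contact force between bur_block and the fingers below 0.05 N)).
It also fails if it takes over 115 s, if anything falls off the work surface, if the arm or the gripper's body presses on something with over 40 N, if the wrist force passes 120 N, or if a joint passes its speed limit or range.

ROBOT

A 7-joint arm with a two-finger parallel gripper is mounted at the origin on the work surface. World frame = base frame: x ahead of the robot, y to its left, z up, the work surface at z = 0. Lengths are in m, angles in rad, forces in N, time in s.
With the tool pointing down it reaches from about 0.4 to 0.85 m from the base axis. Payload 6.9 kg.
Tool frame: the origin (TCP) lies at the very end of the fingers, on their centre line; the grasp point (between the pads) lies 19 mm behind it; z points along the fingers, y is the line along which they close (so a half turn about z gives the same grasp; the last joint's range is limited). The gripper opens to 85 mm and grips with 20 to 120 N. Pads are 22 mm wide; open, the fingers measure 114 mm over their backs; the gripper's body (76 mm by 85 mm) begins 54 mm behind the grasp point. The pads swing forward as they close: fully open they stand 13 mm farther back than shut.
Start: joints at [-1.085, 0.507, -0.238, 1.5, 0.126, 1.149, -0.155], TCP at [0.232, 0.58, 0.21] pointing down, gripper open.
Joint ranges: [-3.08, 3.08], [-0.24, 2.05], [-1.43, 1.35], [0, 2.5], [-1.52, 4.66], [0.17, 1.96], [-2.89, 2.89]. Speed limits (rad/s): [2.39, 2.39, 3.14, 3.14, 3.14, 3.14, 3.14].

INTERFACE

Orientations are given as a unit quaternion [w, x, y, z].
In Python, from station import monitor, capture, get_calibration, job gives the robot as it stands.
- The arm moves only by the tool send_rows, never from a script. Its argument "targets" is a list of rows, each an object with "hand": the opening, from 0 (shut) to 1 (fully open); "slide": the shift along the tool's x, y, z in units of 25 mm (1.0 is 25 mm), a list of three; "rot": the turn, a rotation vector about the tool's x, y, z in units of 8 degrees (1.0 is 8 degrees), a list of three. In form: [{"hand": hand, "slide": [dx, dy, dz], "rot": [wx, wy, wz]}, ...]. A call has 1 to 8 rows; each row shifts and turns the commanded pose from where the row before left it, along the tool's axes as they then stand; what a row does not reach is not made up. A row lasts 1/10 s, in which the tool goes at most 50 mm and 8.59 degrees, less where a joint would pass 70% of its speed; a pose out of reach is approached as far as the arm can. A call is refused whole if a number of a shift passes 1 or a number of a turn 1, either way. A call with a gripper value outside its range is refused whole. The fingers move at their own pace and stop on an object; the grip force is fixed at half the most. Time passes only in rows, so rows that do not move let the fingers close. It gives the time, the measured TCP pose, the force, the opening and the grip force at its end, in the units of the state.
- monitor.observe(): the state, without advancing time (a new reading comes with each control period).
- capture(name): name is "side" or "top" or "wrist"; returns the picture (384x512x3 uint8, red, green, blue); there is no depth.
- get_calibration(name): a dict with "fx", "fy", "cx", "cy" (pixels), "D" ([k1, k2, p1, p2, k3] as OpenCV has them; the pictures are not rectified), "xyz" and "attitude" of the camera in the world. Camera axes: x right, y down, z forward; pixel columns grow to the right and rows downward; lengths in m; the calibration is good to about 2 mm. A picture is of the moment at which its call begins: read the wrist's pose just before it. get_calibration takes no time and is no camera call; for the wrist camera it gives the pose at the moment of the call.
- job.finish_job(): hands the job in; it is judged then, once.
The state is a dict: "time": time; "q": joint angles; "joint_velocities": joint speeds; "joint_efforts": joint torques, N m; "tool_pos": TCP position; "eef_rot": TCP orientation; "ft_force": force on the tool from outside, world axes, zero at the start; "torque": the same for the moment, N m; "finger_gap": finger opening in m; "finger_force": force on a finger pad.
Only numpy, scipy, OpenCV 4.12 (cv2) and the standard library are available. Lean on these libraries where they do the work, as an engineer would, in place of code of your own. Each camera call takes 0.05 s, during which the arm holds its last target. There are 200 camera calls.

## Working session

There is one attempt and no reset: what is moved stays moved. The work goes in short steps, Python scripts to look and compute and a tool call to move; the robot and the scene stay as the last step left them, time stands still between calls to the robot, and variables do not carry over. Pictures are saved under pics/ and viewed, at most 14 in all, crops included, and the job is handed in when it is done.

Besides the shell and the picture viewer there is one more tool, called after "Emit:" as name([rows], argument=value, ...), one row to a line, values as JSON. send_rows: Moves the arm, as the interface text tells. Its arguments: {"type":"object","properties":{"targets":{"type":"array","items":{"type":"object","properties":{"hand":{"type":"number"},"slide":{"type":"array","items":{"type":"number"}},"rot":{"type":"array","items":{"type":"number"}}}}}},"required":["targets"]}

```bash
mkdir -p pics; ls; python3 - <<'E'
from station import monitor,capture,get_calibration
import cv2
s=monitor.observe();print(s['time'],s['tool_pos'],s['eef_rot'],s['finger_gap'])
for n in('top','side'):
    cv2.imwrite(f'pics/{n}0.png',capture(n)[:,:,::-1]);print(n,get_calibration(n))
print(get_calibration('wrist'))
E
```

```text
pics
0.0 [0.23161318 0.57991868 0.20910164] [-1.38821492e-04  1.88771502e-01  9.82020623e-01 -8.93160088e-04] 0.08555303966430947
top {'fx': 492.3400162076776, 'fy': 492.3400162076776, 'cx': 259.9214493724692, 'cy': 194.64893440623936, 'D': array([-0.15005069,  0.        ,  0.        ,  0.        ,  0.        ]), 'xyz': array([ 0.33524268, -0.09813897,  1.53043103]), 'attitude': array([ 0.03112205, -0.69697856,  0.71565204, -0.03308264])}
side {'fx': 375.0462113636149, 'fy': 375.0462113636149, 'cx': 254.65267158030363, 'cy': 189.1882289559435, 'D': array([0.02590043, 0.        , 0.        , 0.        , 0.        ]), 'xyz': array([-0.09788031, -0.66008852,  0.59747585]), 'attitude': array([-0.4283799 ,  0.81847511, -0.33895689,  0.17803756])}
{'fx': 314.9794484177586, 'fy': 314.9794484177586, 'cx': 260.04032972982424, 'cy': 191.92485583788215, 'D': array([-0.02004443,  0.        ,  0.        ,  0.        ,  0.        ]), 'xyz': array([0.16559568, 0.6067476 , 0.37274581]), 'attitude': array([0.11666089, 0.81983754, 0.5552096 , 0.07745284])}
```

View pics/top0.png

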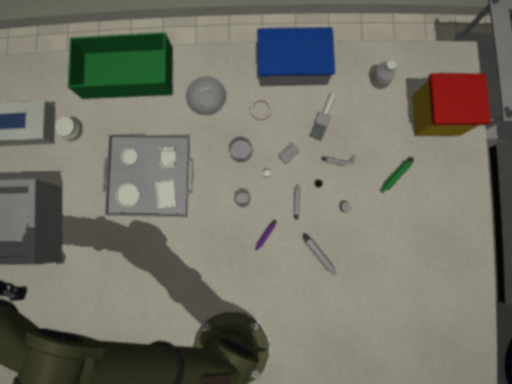

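View pics/side0.png

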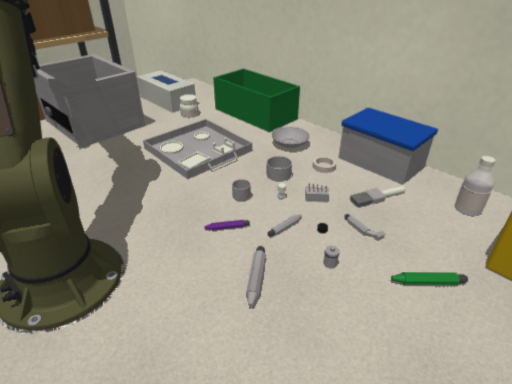

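Top view: tray around (148,175), with the wide ring (128,195), narrow ring (129,157), cradle (168,157) and frame (166,194). Pieces: small cup (242,198), large cup (241,149), block (289,153), grey small handpiece (297,201), bent handpiece (338,160), canister (345,206). The larger grey handpiece at (320,253) is a look-alike.

```bash
cat > h.py <<'E'
from station import monitor,capture,get_calibration
import cv2,numpy as np
from scipy.spatial.transform import Rotation as R
def cast(c,pts,z):
    K=np.array([[c['fx'],0,c['cx']],[0,c['fy'],c['cy']],[0,0,1]])
    n=cv2.undistortPoints(np.array(pts,float).reshape(-1,1,2),K,c['D']).reshape(-1,2)
    w,x,y,zz=c['attitude'];M=R.from_quat([x,y,zz,w]).as_matrix()
    d=np.c_[n,np.ones(len(n))]@M.T;p=c['xyz']
    return (p+d*((z-p[2])/d[:,2:]))[:,:2]
def yaw(s):  # world yaw of tool y (closing) axis
    w,x,y,z=s['eef_rot'];M=R.from_quat([x,y,z,w]).as_matrix()
    return M
def plan(x,y,z,axis=None):
    """slide (units, tool axes after turn) to x,y,z with closing line along world angle axis(deg)"""
    s=monitor.observe();M=yaw(s);t=0
    if axis is not None:
        cur=np.degrees(np.arctan2(M[1,1],M[0,1]));d=(axis-cur+90)%180-90
        t=-d/8  # tool z points down
        M=M@R.from_rotvec([0,0,np.radians(-d)]).as_matrix()
    dd=M.T@(np.array([x,y,z])-s['tool_pos'])/.025
    print('t',round(s['time'],2),'pos',s['tool_pos'].round(4),'q7',s['q'][6].round(2),'turn',round(t,2),'slide',dd.round(2),'tilt',M[:,2].round(3))
def snap(n,f=None):
    c=get_calibration(n);im=capture(n)
    if f: cv2.imwrite(f,im[:,:,::-1])
    return im,c
E
python3 - <<'E'
from h import *
im,c=snap('top');cv2.imwrite('pics/topc.png',cv2.resize(im[120:290,100:420,::-1],None,fx=2.5,fy=2.5,interpolation=cv2.INTER_CUBIC))
snap('wrist','pics/w0.png')
P=dict(wide=(128,195,.011),narrow=(129,157,.011),cradle=(168,157,.029),frame=(166,194,.011),scup=(242,198,.042),block=(289,153,.028),hp=(297,201,.018),can=(345,206,.048),ang=(338,160,.018),lcup=(241,149,.045),bighp=(320,253,.018))
for k,(u,v,z) in P.items(): print(k,cast(c,[(u,v)],z)[0].round(3))
E
```

```text
wide [0.483 0.309]
narrow [0.604 0.306]
cradle [0.597 0.178]
frame [0.483 0.188]
scup [ 0.462 -0.049]
block [ 0.599 -0.197]
hp [ 0.45  -0.218]
can [ 0.429 -0.361]
ang [ 0.575 -0.351]
lcup [ 0.612 -0.05 ]
bighp [ 0.289 -0.284]
```

View pics/topc.png

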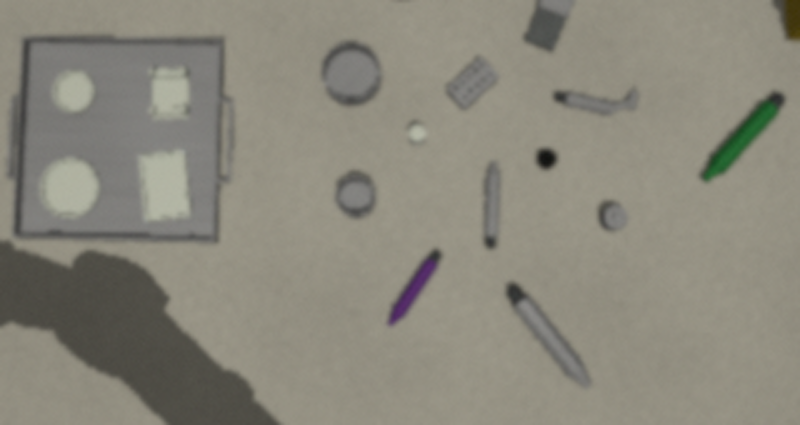

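View pics/w0.png

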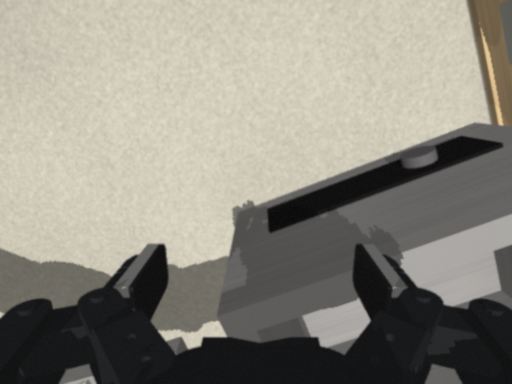

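Crop shows the cradle (saddle posts) and frame with their long sides roughly along the image vertical (world x). The handpiece is near-vertical at (492,205), and the block's long side is tilted ~40°. The wrist view shows only grey equipment next to the tray, so it isn't useful from here.

```bash
cat >> h.py <<'E'
def blobs(im,c,box,z,kind,k=4,amin=20):
    u0,v0,u1,v1=box
    a=cv2.resize(cv2.GaussianBlur(im,(0,0),.6)[v0:v1,u0:u1],None,fx=k,fy=k,interpolation=cv2.INTER_CUBIC).astype(int)
    rb=a[:,:,0]-a[:,:,2]; g=a.mean(2)
    if kind=='white': t,m=cv2.threshold(np.clip(g,0,255).astype(np.uint8),0,255,cv2.THRESH_OTSU)
    else: t,m=cv2.threshold(np.clip(60-rb,0,255).astype(np.uint8),0,255,cv2.THRESH_OTSU)
    out=[]
    for q in cv2.findContours(m,cv2.RETR_EXTERNAL,cv2.CHAIN_APPROX_NONE)[0]:
        if cv2.contourArea(q)<amin*k*k: continue
        px=(q.reshape(-1,2)+.5)/k-.5+[u0,v0]
        w=cast(c,px,z); (cx,cy),(l,s),an=cv2.minAreaRect((w*1000).astype(np.float32))
        if l<s: l,s,an=s,l,an+90
        out.append((px.mean(0).round(1),[round(cx/1000,4),round(cy/1000,4)],round(l),round(s),round((an+90)%180-90)))
    return out
E
python3 - <<'E'
from h import *
im,c=snap('top')
for z in(.011,.029):
  for b in blobs(im,c,(110,140,187,212),z,'white'):print(z,*b)
for n,b,z in(('scup',(228,184,256,212),.042),('block',(276,140,302,166),.03),('hp',(288,180,306,222),.012),('can',(334,196,356,216),.04)):
  print(n,blobs(im,c,b,z,'steel'))
E
```

```text
0.011 [127.5 194.6] [0.4857, 0.3104] 71 70 77
0.011 [165.2 193.7] [0.4844, 0.1908] 86 59 5
0.011 [129.1 156.1] [0.6066, 0.3053] 48 47 -2
0.011 [167.2 157.1] [0.6002, 0.1821] 64 48 -3
0.029 [127.5 194.6] [0.4839, 0.3056] 70 69 77
0.029 [165.2 193.7] [0.4827, 0.1873] 85 58 5
0.029 [129.1 156.1] [0.6034, 0.3005] 47 46 -2
0.029 [167.2 157.1] [0.597, 0.1788] 63 47 -3
scup [(array([241.8, 197.6]), [0.4632, -0.0487], 56, 49, -1)]
block [(array([288.2, 152.9]), [0.5995, -0.1957], 65, 39, -48)]
hp [(array([296.4, 201.7]), [0.4494, -0.2162], 108, 21, -3)]
can [(array([344.6, 206.2]), [0.429, -0.362], 35, 35, 88)]
```

```bash
python3 - <<'E'
from h import *
plan(.463,-.049,.15,90)
E
```

```text
t 0.25 pos [0.2317 0.5802 0.2096] q7 -0.15 turn -2.72 slide [ -9.25 -25.17   2.4 ] tilt [-0.    -0.001 -1.   ]
```

Emit:
send_rows([
  {"hand": 1, "slide": [0, 0, 0], "rot": [0, 0, -0.9]},
  {"hand": 1, "slide": [0, 0, 0], "rot": [0, 0, -0.9]},
  {"hand": 1, "slide": [0, 0, 0], "rot": [0, 0, -0.9]},
  {"hand": 1, "slide": [-0.4, -1, 0], "rot": [0, 0, 0]},
  {"hand": 1, "slide": [-0.4, -1, 0], "rot": [0, 0, 0]},
  {"hand": 1, "slide": [-0.4, -1, 0], "rot": [0, 0, 0]},
  {"hand": 1, "slide": [-0.4, -1, 0], "rot": [0, 0, 0]},
  {"hand": 1, "slide": [-0.4, -1, 0], "rot": [0, 0, 0]},
])

```text
time: 1.05
tool_pos: [0.2817, 0.4542, 0.2099]
eef_rot: [0.0, 0.001, 1.0, -0.0]
ft_force: [0.6, 0.8, -1.1]
finger_gap: 0.0853
finger_force: 0.0
```

Emit:
send_rows([
  {"hand": 1, "slide": [-0.4, -1, 0], "rot": [0, 0, 0]},
  {"hand": 1, "slide": [-0.4, -1, 0], "rot": [0, 0, 0]},
  {"hand": 1, "slide": [-0.4, -1, 0], "rot": [0, 0, 0]},
  {"hand": 1, "slide": [-0.4, -1, 0], "rot": [0, 0, 0]},
  {"hand": 1, "slide": [-0.4, -1, 0], "rot": [0, 0, 0]},
  {"hand": 1, "slide": [-0.4, -1, 0], "rot": [0, 0, 0]},
  {"hand": 1, "slide": [-0.4, -1, 0], "rot": [0, 0, 0]},
  {"hand": 1, "slide": [-0.4, -1, 0], "rot": [0, 0, 0]},
])

```text
time: 1.85
tool_pos: [0.3611, 0.254, 0.2101]
eef_rot: [0.0, 0.001, 1.0, 0.0]
ft_force: [0.4, 0.8, 0.3]
finger_gap: 0.0858
finger_force: 0.0
```

Emit:
send_rows([
  {"hand": 1, "slide": [-0.4, -1, 0.2], "rot": [0, 0, 0]},
  {"hand": 1, "slide": [-0.4, -1, 0.2], "rot": [0, 0, 0]},
  {"hand": 1, "slide": [-0.4, -1, 0.2], "rot": [0, 0, 0]},
  {"hand": 1, "slide": [-0.4, -1, 0.2], "rot": [0, 0, 0]},
  {"hand": 1, "slide": [-0.4, -1, 0.2], "rot": [0, 0, 0]},
  {"hand": 1, "slide": [-0.4, -1, 0.2], "rot": [0, 0, 0]},
  {"hand": 1, "slide": [-0.4, -1, 0.2], "rot": [0, 0, 0]},
  {"hand": 1, "slide": [-0.4, -1, 0.2], "rot": [0, 0, 0]},
])

```text
time: 2.65
tool_pos: [0.4406, 0.0538, 0.1699]
eef_rot: [0.0, 0.001, 1.0, -0.0]
ft_force: [0.5, 0.5, 0.1]
finger_gap: 0.0855
finger_force: 0.0
```

```bash
python3 - <<'E'
from h import *
snap('wrist','pics/w1.png')
plan(.463,-.049,.15,90)
E
```

```text
t 2.7 pos [0.4417 0.0492 0.1692] q7 1.33 turn -0.05 slide [-0.85 -3.92  0.78] tilt [ 0.    -0.003 -1.   ]
```

View pics/w1.png

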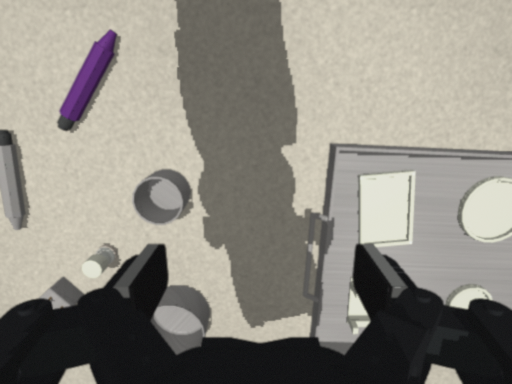

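Wrist view: small cup at (161,196), frame at (387,208), wide ring at (492,210). I'll refine these from here.

```bash
python3 - <<'E'
from h import *
im,c=snap('wrist')
print(blobs(im,c,(345,160,430,260),.011,'white',2,200))
print(blobs(im,c,(446,165,512,250),.011,'white',2,200))
for z in(.042,.0): print(blobs(im,c,(120,155,196,240),z,'steel',2,200))
E
```

```text
[(array([399.1, 212.1]), [0.4846, 0.192], 85, 58, 5)]
[(array([495.4, 213.9]), [0.4877, 0.2993], 75, 47, 12)]
[(array([167.7, 196.9]), [0.4591, -0.0418], 61, 50, -61)]
[(array([167.7, 196.9]), [0.4719, -0.0551], 69, 58, -61)]
```

Emit:
send_rows([
  {"hand": 1, "slide": [-0.21, -0.97, 0.3], "rot": [0, 0, 0]},
  {"hand": 1, "slide": [-0.21, -0.97, 0.3], "rot": [0, 0, 0]},
  {"hand": 1, "slide": [-0.21, -0.97, 0.3], "rot": [0, 0, 0]},
  {"hand": 1, "slide": [-0.22, -0.97, 0.4], "rot": [0, 0, 0]},
  {"hand": 1, "slide": [0, 0, 0.8], "rot": [0, 0, 0]},
  {"hand": 1, "slide": [0, 0, 0.8], "rot": [0, 0, 0]},
  {"hand": 1, "slide": [0, 0, 0.8], "rot": [0, 0, 0]},
  {"hand": 1, "slide": [0, 0, 0.8], "rot": [0, 0, 0]},
])

```text
time: 3.55
tool_pos: [0.4614, -0.0415, 0.0569]
eef_rot: [0.0, 0.001, 1.0, 0.0]
ft_force: [-0.2, 0.3, 0.8]
finger_gap: 0.0856
finger_force: 0.0
```

Emit:
send_rows([
  {"hand": 1, "slide": [0, 0, 0.7], "rot": [0, 0, 0]},
  {"hand": 1, "slide": [0, 0, 0.7], "rot": [0, 0, 0]},
  {"hand": 1, "slide": [0, 0, 0.4], "rot": [0, 0, 0]},
  {"hand": 0.4, "slide": [0, 0, 0], "rot": [0, 0, 0]},
  {"hand": 0.4, "slide": [0, 0, 0], "rot": [0, 0, 0]},
  {"hand": 0.4, "slide": [0, 0, 0], "rot": [0, 0, 0]},
  {"hand": 0.4, "slide": [0, 0, 0], "rot": [0, 0, 0]},
  {"hand": 0.4, "slide": [0, 0, 0], "rot": [0, 0, 0]},
])

```text
time: 4.35
tool_pos: [0.4618, -0.0421, 0.0138]
eef_rot: [0.001, 0.001, 1.0, -0.0]
ft_force: [-2.1, 0.9, 6.4]
finger_gap: 0.0459
finger_force: 60.4
```

Emit:
send_rows([
  {"hand": 0.4, "slide": [0, 0, -0.6], "rot": [0, 0, 0]},
  {"hand": 0.4, "slide": [0, 0, -1], "rot": [0, 0, 0]},
  {"hand": 0.4, "slide": [0, 0, -1], "rot": [0, 0, 0]},
  {"hand": 0.4, "slide": [0, 0, -1], "rot": [0, 0, 0]},
  {"hand": 0.4, "slide": [0, 0, -1], "rot": [0, 0, 0]},
  {"hand": 0.4, "slide": [0, 0, 0], "rot": [0, 0, 0]},
])

```text
time: 4.95
tool_pos: [0.4633, -0.0423, 0.1312]
eef_rot: [0.003, 0.002, 1.0, -0.0]
ft_force: [0.2, -0.1, 0.0]
finger_gap: 0.0464
finger_force: 61.7
```

```bash
python3 - <<'E'
from h import *
snap('wrist','pics/w2.png')
print(monitor.observe()['finger_gap'])
plan(.485,.309,.13,90)
E
```

```text
0.046115241448243555
t 5.0 pos [ 0.4624 -0.0423  0.1296] q7 1.54 turn -0.02 slide [-0.9  14.05 -0.02] tilt [ 0.005 -0.    -1.   ]
```

View pics/w2.png

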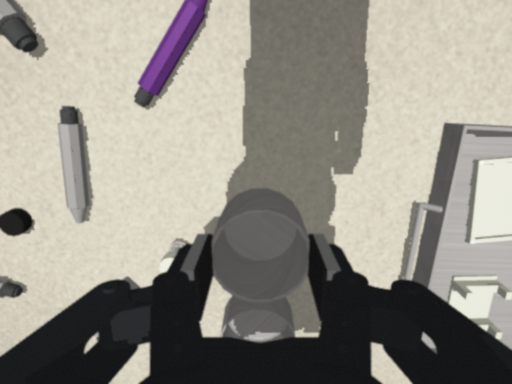

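Emit:
send_rows([
  {"hand": 0.4, "slide": [-0.07, 0.5, 0], "rot": [0, 0, 0]},
  {"hand": 0.4, "slide": [-0.07, 1, 0], "rot": [0, 0, 0]},
  {"hand": 0.4, "slide": [-0.07, 1, 0], "rot": [0, 0, 0]},
  {"hand": 0.4, "slide": [-0.07, 1, 0], "rot": [0, 0, 0]},
  {"hand": 0.4, "slide": [-0.07, 1, 0], "rot": [0, 0, 0]},
  {"hand": 0.4, "slide": [-0.07, 1, 0], "rot": [0, 0, 0]},
  {"hand": 0.4, "slide": [-0.07, 1, 0], "rot": [0, 0, 0]},
  {"hand": 0.4, "slide": [-0.07, 1, 0], "rot": [0, 0, 0]},
])

```text
time: 5.8
tool_pos: [0.4747, 0.1472, 0.1263]
eef_rot: [-0.001, 0.001, 1.0, -0.0]
ft_force: [-0.5, 0.7, -1.6]
finger_gap: 0.0458
finger_force: 61.7
```

Emit:
send_rows([
  {"hand": 0.4, "slide": [-0.07, 1, 0], "rot": [0, 0, 0]},
  {"hand": 0.4, "slide": [-0.07, 1, 0], "rot": [0, 0, 0]},
  {"hand": 0.4, "slide": [-0.07, 1, 0], "rot": [0, 0, 0]},
  {"hand": 0.4, "slide": [-0.07, 1, 0], "rot": [0, 0, 0]},
  {"hand": 0.4, "slide": [-0.07, 1, 0], "rot": [0, 0, 0]},
  {"hand": 0.4, "slide": [-0.07, 1, 0], "rot": [0, 0, 0]},
  {"hand": 0.4, "slide": [0, 0.5, 0], "rot": [0, 0, 0]},
  {"hand": 0.4, "slide": [0, 0, 0], "rot": [0, 0, 0]},
])

```text
time: 6.6
tool_pos: [0.4852, 0.3101, 0.1264]
eef_rot: [-0.001, -0.0, 1.0, 0.0]
ft_force: [-0.1, -1.1, -0.5]
finger_gap: 0.046
finger_force: 61.7
```

```bash
python3 - <<'E'
from h import *
im,c=snap('wrist','pics/w3.png')
plan(.486,.309,.021,90)
E
```

```text
t 6.65 pos [0.4857 0.308  0.1265] q7 0.87 turn -0.01 slide [-0.02  0.05  4.22] tilt [-0.002 -0.001 -1.   ]
```

View pics/w3.png

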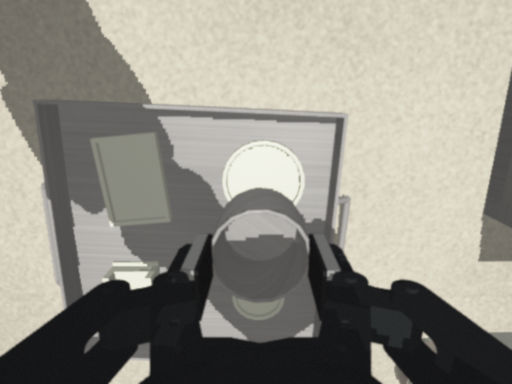

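The ring is a circle centred near (263,182), radius 41 px. The cup is held centrally at (260,253).

```bash
python3 - <<'E'
from h import *
c=get_calibration('wrist')
print(cast(c,[(222.5,182),(304.5,182),(263.5,141),(263.5,182)],.011).round(4))
print(cast(c,[(212,250),(308,250),(260,250)],.155).round(4))
print(cast(c,[(133,179)],.011),cast(c,[(255,305)],.011))
E
```

```text
[[0.4854 0.2737]
 [0.4855 0.3486]
 [0.4482 0.3111]
 [0.4854 0.3111]]
[[0.4821 0.2855]
 [0.4821 0.3308]
 [0.4821 0.3082]]
[[0.48237863 0.19176559]] [[0.61609694 0.30252547]]
```

Emit:
send_rows([
  {"hand": 0.4, "slide": [0, 0.1, 0.8], "rot": [0, 0, 0]},
  {"hand": 0.4, "slide": [0, 0, 0.8], "rot": [0, 0, 0]},
  {"hand": 0.4, "slide": [0, 0, 0.8], "rot": [0, 0, 0]},
  {"hand": 0.4, "slide": [0, 0, 0.7], "rot": [0, 0, 0]},
  {"hand": 0.4, "slide": [0, 0, 0.4], "rot": [0, 0, 0]},
  {"hand": 0.4, "slide": [0, 0, 0.3], "rot": [0, 0, 0]},
  {"hand": 0.4, "slide": [0, 0, 0.3], "rot": [0, 0, 0]},
  {"hand": 0.4, "slide": [0, 0, 0], "rot": [0, 0, 0]},
])

```text
time: 7.45
tool_pos: [0.4865, 0.3097, 0.0245]
eef_rot: [-0.0, 0.002, 1.0, -0.0]
ft_force: [0.6, 0.1, -0.3]
finger_gap: 0.0458
finger_force: 61.7
```

Emit:
send_rows([
  {"hand": 0.4, "slide": [0, 0, 0.1], "rot": [0, 0, 0]},
  {"hand": 0.4, "slide": [0, 0, 0.08], "rot": [0, 0, 0]},
  {"hand": 0.4, "slide": [0, 0, 0], "rot": [0, 0, 0]},
])

```text
time: 7.75
tool_pos: [0.4868, 0.3103, 0.0206]
eef_rot: [0.0, 0.001, 1.0, 0.0]
ft_force: [0.2, -0.1, -0.8]
finger_gap: 0.0459
finger_force: 61.7
```

Release, rise, and head for the handpiece.

Emit:
send_rows([
  {"hand": 0.6, "slide": [0, 0, 0], "rot": [0, 0, 0]},
  {"hand": 0.7, "slide": [0, 0, 0], "rot": [0, 0, 0]},
  {"hand": 0.8, "slide": [0, 0, 0], "rot": [0, 0, 0]},
  {"hand": 0.8, "slide": [0, 0, 0], "rot": [0, 0, 0]},
  {"hand": 0.8, "slide": [0, 0, -0.4], "rot": [0, 0, 0]},
  {"hand": 0.8, "slide": [0, 0, -1], "rot": [0, 0, 0]},
  {"hand": 0.8, "slide": [0, 0, -1], "rot": [0, 0, 0]},
  {"hand": 0.8, "slide": [0, 0, -1], "rot": [0, 0, 0]},
])

```text
time: 8.55
tool_pos: [0.4867, 0.3102, 0.1071]
eef_rot: [0.0, 0.001, 1.0, 0.0]
ft_force: [0.3, 1.1, 0.2]
finger_gap: 0.0685
finger_force: 0.0
```

Emit:
send_rows([
  {"hand": 0.7, "slide": [0, -0.6, -1], "rot": [0, 0, 0]},
  {"hand": 0.7, "slide": [0.07, -1, 0], "rot": [0, 0, 0]},
  {"hand": 0.7, "slide": [0.07, -1, 0], "rot": [0, 0, 0]},
  {"hand": 0.7, "slide": [0.07, -1, 0], "rot": [0, 0, 0]},
  {"hand": 0.7, "slide": [0.07, -1, 0], "rot": [0, 0, 0]},
  {"hand": 0.7, "slide": [0.07, -1, 0], "rot": [0, 0, 0]},
  {"hand": 0.7, "slide": [0.07, -1, 0], "rot": [0, 0, 0]},
  {"hand": 0.7, "slide": [0.07, -1, 0], "rot": [0, 0, 0]},
])

```text
time: 9.35
tool_pos: [0.4739, 0.1193, 0.1313]
eef_rot: [0.0, 0.001, 1.0, 0.0]
ft_force: [0.4, -0.6, 0.3]
finger_gap: 0.0597
finger_force: 0.0
```

Emit:
send_rows([
  {"hand": 0.7, "slide": [0.07, -1, 0], "rot": [0, 0, 0]},
  {"hand": 0.7, "slide": [0.07, -1, 0], "rot": [0, 0, 0]},
  {"hand": 0.7, "slide": [0.07, -1, 0], "rot": [0, 0, 0]},
  {"hand": 0.7, "slide": [0.07, -1, 0], "rot": [0, 0, 0]},
  {"hand": 0.7, "slide": [0.07, -1, 0], "rot": [0, 0, 0]},
  {"hand": 0.7, "slide": [0.07, -1, 0], "rot": [0, 0, 0]},
  {"hand": 0.7, "slide": [0.07, -1, 0], "rot": [0, 0, 0]},
  {"hand": 0.7, "slide": [0.07, -1, 0], "rot": [0, 0, 0]},
])

```text
time: 10.15
tool_pos: [0.4594, -0.0807, 0.1313]
eef_rot: [0.001, 0.001, 1.0, -0.0]
ft_force: [-1.2, 0.3, 0.4]
finger_gap: 0.0596
finger_force: 0.0
```

Emit:
send_rows([
  {"hand": 0.7, "slide": [0.07, -1, 0], "rot": [0, 0, 0]},
  {"hand": 0.7, "slide": [0.07, -1, 0], "rot": [0, 0, 0]},
  {"hand": 0.7, "slide": [0.07, -1, 0], "rot": [0, 0, 0]},
  {"hand": 0.7, "slide": [0.07, -0.5, 0], "rot": [0, 0, 0]},
  {"hand": 0.7, "slide": [0, 0, 0], "rot": [0, 0, 0]},
])

```text
time: 10.65
tool_pos: [0.4517, -0.1687, 0.1309]
eef_rot: [0.0, 0.003, 1.0, -0.0]
ft_force: [0.2, 0.4, 0.4]
finger_gap: 0.0599
finger_force: 0.0
```

```bash
python3 - <<'E'
from h import *
im,c=snap('wrist','pics/w4.png')
plan(.450,-.216,.004,87)
E
```

```text
t 10.7 pos [ 0.4521 -0.1671  0.1308] q7 1.82 turn 0.35 slide [-0.02 -1.96  5.07] tilt [ 0.  0. -1.]
```

View pics/w4.png

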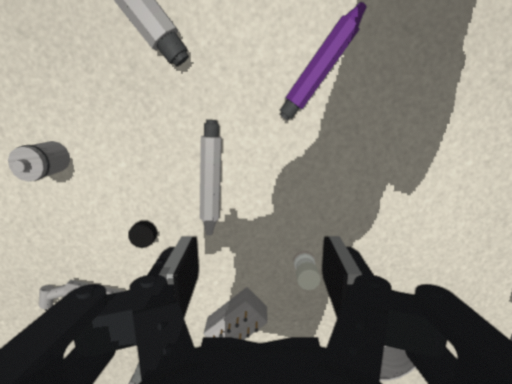

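Handpiece runs from its dark rear cap (211,121) to its tip (210,234). Canister at (30,162), block at (238,315).

```bash
python3 - <<'E'
from h import *
c=get_calibration('wrist')
p=cast(c,[(211,121),(210,234),(201,180),(220,180)],.010);print(p.round(4),p[:2].mean(0),np.degrees(np.arctan2(*(p[1]-p[0])[::-1])))
print(cast(c,[(23,165)],.048),cast(c,[(30,162)],.04))
E
```

```text
[[ 0.3975 -0.21  ]
 [ 0.5055 -0.2162]
 [ 0.4511 -0.2219]
 [ 0.4512 -0.2042]] [ 0.45149375 -0.21312089] -3.2607354007313187
[[ 0.42849149 -0.35736005]] [[ 0.42756599 -0.35709608]]
```

Emit:
send_rows([
  {"hand": 0.7, "slide": [0, -0.95, 0.5], "rot": [0, 0, 0.38]},
  {"hand": 0.7, "slide": [0, -0.95, 0.8], "rot": [0, 0, 0]},
  {"hand": 0.6, "slide": [0, 0, 0.9], "rot": [0, 0, 0]},
  {"hand": 0.6, "slide": [0, 0, 0.9], "rot": [0, 0, 0]},
  {"hand": 0.6, "slide": [0, 0, 0.9], "rot": [0, 0, 0]},
  {"hand": 0.6, "slide": [0, 0, 0.5], "rot": [0, 0, 0]},
  {"hand": 0.6, "slide": [0, 0, 0.3], "rot": [0, 0, 0]},
  {"hand": 0.6, "slide": [0, 0, 0.2], "rot": [0, 0, 0]},
])

```text
time: 11.5
tool_pos: [0.4511, -0.2133, 0.0052]
eef_rot: [-0.0, 0.027, 1.0, 0.0]
ft_force: [-0.1, 0.2, 0.3]
finger_gap: 0.0515
finger_force: 0.0
```

Emit:
send_rows([
  {"hand": 0.4, "slide": [0, 0, 0], "rot": [0, 0, 0]},
  {"hand": 0.2, "slide": [0, 0, 0], "rot": [0, 0, 0]},
  {"hand": 0.0, "slide": [0, 0, 0], "rot": [0, 0, 0]},
  {"hand": 0.0, "slide": [0, 0, 0], "rot": [0, 0, 0]},
  {"hand": 0.0, "slide": [0, 0, 0], "rot": [0, 0, 0]},
  {"hand": 0.0, "slide": [0, 0, 0], "rot": [0, 0, 0]},
])

```text
time: 12.1
tool_pos: [0.4508, -0.2148, 0.0057]
eef_rot: [0.0, 0.028, 1.0, -0.0]
ft_force: [0.3, 0.4, -0.3]
finger_gap: -0.0
finger_force: 0.0
```

```bash
python3 - <<'E'
from h import *
im,c=snap('wrist','pics/w5.png')
E
```

```text
(no output)
```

View pics/w5.png

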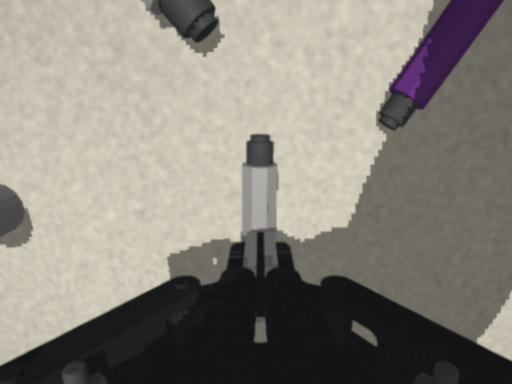

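The handpiece sits below/between the shut fingers at (260,200), but the gap reads 0 with no force. I'll lift to see whether it is held.

Emit:
send_rows([
  {"hand": 0.0, "slide": [0, 0, -0.4], "rot": [0, 0, 0]},
  {"hand": 0.0, "slide": [0, 0, -0.8], "rot": [0, 0, 0]},
  {"hand": 0.0, "slide": [0, 0, -0.8], "rot": [0, 0, 0]},
  {"hand": 0.0, "slide": [0, 0, 0], "rot": [0, 0, 0]},
])

```text
time: 12.55
tool_pos: [0.4522, -0.2154, 0.0582]
eef_rot: [0.002, 0.028, 1.0, -0.001]
ft_force: [0.6, -1.0, -0.4]
finger_gap: -0.0002
finger_force: 0.0
```

```bash
python3 - <<'E'
from h import *
im,c=snap('wrist');im2,_=snap('side')
cv2.imwrite('pics/c6.png',np.hstack([im[:,:,::-1][:,100:400],cv2.resize(im2[180:260,230:340,::-1],None,fx=4,fy=4)[:320,:440].copy() if 0 else cv2.resize(im2[170:260,230:330,::-1],(427,384))]))
E
```

```text
(no output)
```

View pics/c6.png

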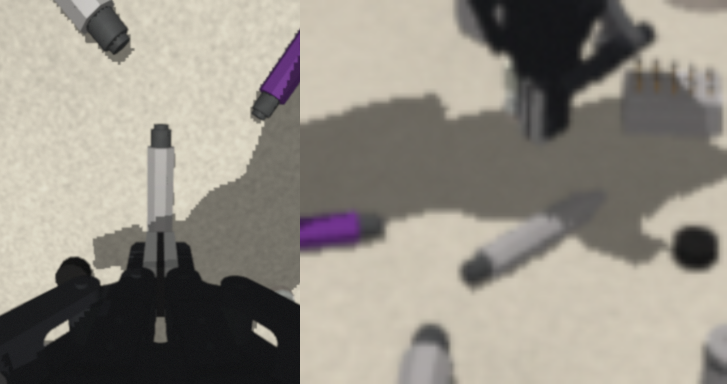

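```bash
python3 - <<'E'
from h import *
s=monitor.observe();print(s['tool_pos'],s['q'].round(3))
c=get_calibration('wrist');print(cast(c,[(260,125),(260,148)],.009),c['xyz'])
im,c=snap('side')
sx=427/100;f=lambda u,v:(230+(u-300)/sx,170+v/sx)
print(cast(c,[f(470,270),f(600,200)],.009), cast(c,[f(538,135)],.058))
E
```

```text
[ 0.45101465 -0.21481194  0.05618189] [ 0.441  0.505 -0.067  2.026  0.056  0.611  1.852]
[[ 0.39503581 -0.21158158]
 [ 0.41013322 -0.21244054]] [ 0.37977534 -0.21046479  0.21962059]
[[ 0.39971737 -0.21421941]
 [ 0.49813827 -0.22588599]] [[ 0.46903802 -0.20031857]]
```

```bash
python3 - <<'E'
from h import *
s=monitor.observe();im,c=snap('side')
w,x,y,z=c['attitude'];M=R.from_quat([x,y,z,w]).as_matrix()
K=np.array([[c['fx'],0,c['cx']],[0,c['fy'],c['cy']],[0,0,1]])
P=np.array([s['tool_pos']+[0,0,d] for d in(0,.01,.019)]+[[.451,-.2145,0.009]])
p=cv2.projectPoints((P-c['xyz'])@M,np.zeros(3),np.zeros(3),K,c['D'])[0].reshape(-1,2);print(p.round(1))
a=cv2.resize(im[150:250,230:340,::-1],None,fx=5,fy=5,interpolation=cv2.INTER_CUBIC)
for u,v in p: cv2.circle(a,(int((u-230+.5)*5),int((v-150+.5)*5)),3,(0,0,255),-1)
cv2.imwrite('pics/s7.png',a)
E
```

```text
[[285.1 208.3]
 [285.3 204.9]
 [285.5 201.8]
 [284.3 223.4]]
```

View pics/s7.png

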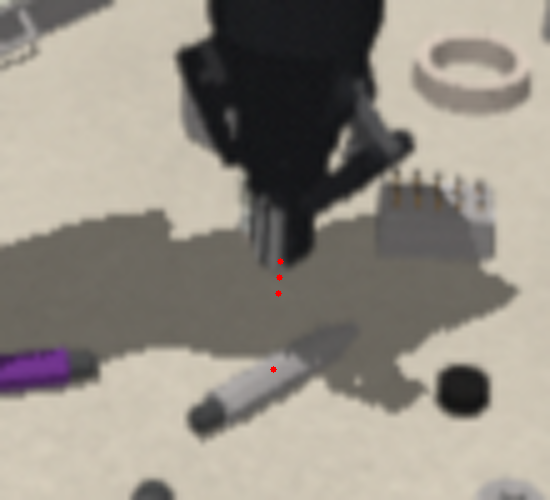

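The projected TCP lies ~19 mm below the real fingertip, so the reported z reads low. The fingers closed above the handpiece, so I need to go about 19 mm deeper in reported z, carefully.

Emit:
send_rows([
  {"hand": 0.5, "slide": [0, 0, 0], "rot": [0, 0, 0]},
  {"hand": 0.5, "slide": [0, 0, 0], "rot": [0, 0, 0]},
  {"hand": 0.5, "slide": [0, 0, 0.5], "rot": [0, 0, 0]},
  {"hand": 0.5, "slide": [0, 0, 0.7], "rot": [0, 0, 0]},
  {"hand": 0.5, "slide": [0, 0, 0.7], "rot": [0, 0, 0]},
  {"hand": 0.5, "slide": [0, 0, 0.4], "rot": [0, 0, 0]},
  {"hand": 0.5, "slide": [0, 0, 0.2], "rot": [0, 0, 0]},
  {"hand": 0.5, "slide": [0, 0, 0], "rot": [0, 0, 0]},
])

```text
time: 13.55
tool_pos: [0.4504, -0.2145, -0.0075]
eef_rot: [-0.001, 0.028, 1.0, 0.0]
ft_force: [-0.2, -0.7, 0.1]
finger_gap: 0.0425
finger_force: 0.0
```

Emit:
send_rows([
  {"hand": 0.5, "slide": [0, 0, 0.14], "rot": [0, 0, 0]},
  {"hand": 0.5, "slide": [0, 0, 0.14], "rot": [0, 0, 0]},
  {"hand": 0.3, "slide": [0, 0, 0], "rot": [0, 0, 0]},
  {"hand": 0.2, "slide": [0, 0, 0], "rot": [0, 0, 0]},
  {"hand": 0.1, "slide": [0, 0, 0], "rot": [0, 0, 0]},
  {"hand": 0.05, "slide": [0, 0, 0], "rot": [0, 0, 0]},
  {"hand": 0.05, "slide": [0, 0, 0], "rot": [0, 0, 0]},
  {"hand": 0.05, "slide": [0, 0, 0], "rot": [0, 0, 0]},
])

```text
time: 14.35
tool_pos: [0.4508, -0.2147, -0.0136]
eef_rot: [0.0, 0.028, 1.0, -0.0]
ft_force: [-1.0, 0.2, 5.5]
finger_gap: 0.0159
finger_force: 59.0
```

Emit:
send_rows([
  {"hand": 0.05, "slide": [0, 0, -0.4], "rot": [0, 0, 0]},
  {"hand": 0.05, "slide": [0, 0, -0.8], "rot": [0, 0, 0]},
  {"hand": 0.05, "slide": [0, 0, -1], "rot": [0, 0, 0]},
  {"hand": 0.05, "slide": [0, 0, -1], "rot": [0, 0, 0]},
  {"hand": 0.05, "slide": [-0.3, 0.95, -1], "rot": [0, 0, 0]},
  {"hand": 0.05, "slide": [-0.3, 0.95, 0], "rot": [0, 0, 0]},
  {"hand": 0.05, "slide": [-0.3, 0.95, 0], "rot": [0, 0, 0]},
  {"hand": 0.05, "slide": [-0.3, 0.95, 0], "rot": [0, 0, 0]},
])

```text
time: 15.15
tool_pos: [0.4863, -0.1206, 0.0918]
eef_rot: [0.0, 0.028, 1.0, -0.0]
ft_force: [0.4, -0.2, -1.0]
finger_gap: 0.0157
finger_force: 58.9
```

Emit:
send_rows([
  {"hand": 0.05, "slide": [-0.3, 0.95, 0], "rot": [0, 0, 0]},
  {"hand": 0.05, "slide": [-0.3, 0.95, 0], "rot": [0, 0, 0]},
  {"hand": 0.05, "slide": [-0.3, 0.95, 0], "rot": [0, 0, 0]},
  {"hand": 0.05, "slide": [-0.3, 0.95, 0], "rot": [0, 0, 0]},
  {"hand": 0.05, "slide": [-0.3, 0.95, 0], "rot": [0, 0, 0]},
  {"hand": 0.05, "slide": [-0.3, 0.95, 0], "rot": [0, 0, 0]},
  {"hand": 0.05, "slide": [-0.3, 0.95, 0], "rot": [0, 0, 0]},
  {"hand": 0.05, "slide": [-0.3, 0.95, 0], "rot": [0, 0, 0]},
])

```text
time: 15.95
tool_pos: [0.5566, 0.0659, 0.0914]
eef_rot: [-0.0, 0.028, 1.0, -0.0]
ft_force: [0.5, -0.6, -0.7]
finger_gap: 0.0158
finger_force: 58.9
```

```bash
python3 - <<'E'
from h import *
im,c=snap('wrist','pics/w8.png')
s=monitor.observe();print(s['finger_gap'],s['finger_force'])
plan(.600,.181,.0034,87)
E
```

```text
0.015696839188631344 58.92766234232113
t 16.0 pos [0.5581 0.0715 0.0915] q7 1.31 turn 0.01 slide [-1.44  4.45  3.54] tilt [ 0.002  0.004 -1.   ]
```

View pics/w8.png

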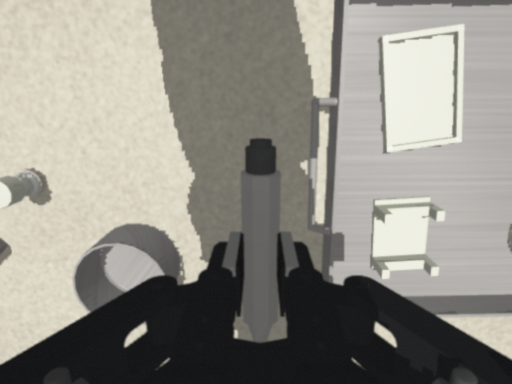

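Handpiece is held straight. The cradle's post tops are at about (384,213), (438,213), (382,271) and (433,270).

```bash
python3 - <<'E'
from h import *
c=get_calibration('wrist')
p=cast(c,[(384,213),(438,213),(382,271),(433,270)],.029);print(p.round(4),p.mean(0))
q=cast(c,[(260,140),(260,330)],.115);print(q)
x,y=p.mean(0)
plan(x,y,.0034,87)
E
```

```text
[[0.574  0.166 ]
 [0.5763 0.2078]
 [0.6241 0.1674]
 [0.6257 0.2091]] [0.60001987 0.18757723]
[[0.50346458 0.07436612]
 [0.60374815 0.0691532 ]]
t 16.0 pos [0.5581 0.0715 0.0915] q7 1.31 turn 0.01 slide [-1.43  4.71  3.55] tilt [ 0.002  0.004 -1.   ]
```

Emit:
send_rows([
  {"hand": 0.05, "slide": [0, 0, 0], "rot": [0, 0, 0]},
  {"hand": 0.05, "slide": [-0.32, 0.93, 0], "rot": [0, 0, 0]},
  {"hand": 0.05, "slide": [-0.32, 0.93, 0], "rot": [0, 0, 0]},
  {"hand": 0.05, "slide": [-0.32, 0.93, 0], "rot": [0, 0, 0]},
  {"hand": 0.05, "slide": [-0.32, 0.93, 0], "rot": [0, 0, 0]},
  {"hand": 0.05, "slide": [-0.15, 0.93, 0], "rot": [0, 0, 0]},
  {"hand": 0.05, "slide": [0, 0, 0], "rot": [0, 0, 0]},
  {"hand": 0.05, "slide": [0, 0, 0], "rot": [0, 0, 0]},
])

```text
time: 16.8
tool_pos: [0.5983, 0.1779, 0.0909]
eef_rot: [-0.0, 0.028, 1.0, -0.001]
ft_force: [-0.1, -1.0, -0.4]
finger_gap: 0.0156
finger_force: 58.9
```

```bash
python3 - <<'E'
from h import *
plan(.599,.182,.0034,87)
im,c=snap('top')
for z in(.011,.029): print(blobs(im,c,(110,140,187,212),z,'white'))
E
```

```text
t 16.8 pos [0.5983 0.1779 0.0909] q7 1.15 turn -0.03 slide [-0.02  0.17  3.5 ] tilt [-0.001 -0.001 -1.   ]
[(array([173.7, 202.1]), [0.4598, 0.1687], 76, 35, 16), (array([170.5, 164.4]), [0.5753, 0.1757], 66, 33, -7), (array([113.4, 180.9]), [0.5366, 0.3515], 208, 34, 0)]
[(array([173.7, 202.1]), [0.4583, 0.1656], 75, 34, 16), (array([170.5, 164.4]), [0.5724, 0.1725], 65, 32, -7), (array([113.4, 180.9]), [0.5342, 0.3462], 206, 33, 0)]
```

Emit:
send_rows([
  {"hand": 0.05, "slide": [0, 0.17, 0.5], "rot": [0, 0, 0]},
  {"hand": 0.05, "slide": [0, 0, 0.8], "rot": [0, 0, 0]},
  {"hand": 0.05, "slide": [0, 0, 0.8], "rot": [0, 0, 0]},
  {"hand": 0.05, "slide": [0, 0, 0.5], "rot": [0, 0, 0]},
  {"hand": 0.05, "slide": [0, 0, 0.4], "rot": [0, 0, 0]},
  {"hand": 0.05, "slide": [0, 0, 0.3], "rot": [0, 0, 0]},
  {"hand": 0.05, "slide": [0, 0, 0.1], "rot": [0, 0, 0]},
  {"hand": 0.05, "slide": [0, 0, 0], "rot": [0, 0, 0]},
])

```text
time: 17.65
tool_pos: [0.599, 0.1832, 0.006]
eef_rot: [0.0, 0.028, 1.0, -0.0]
ft_force: [1.2, -0.1, -0.6]
finger_gap: 0.0158
finger_force: 59.0
```

Emit:
send_rows([
  {"hand": 0.05, "slide": [0, 0, 0.08], "rot": [0, 0, 0]},
  {"hand": 0.05, "slide": [0, 0, 0.04], "rot": [0, 0, 0]},
  {"hand": 0.05, "slide": [0, 0, 0], "rot": [0, 0, 0]},
])

```text
time: 17.95
tool_pos: [0.5993, 0.1833, 0.0034]
eef_rot: [0.0, 0.028, 1.0, 0.0]
ft_force: [0.5, 0.5, -0.4]
finger_gap: 0.0156
finger_force: 59.1
```

Emit:
send_rows([
  {"hand": 0.2, "slide": [0, 0, 0], "rot": [0, 0, 0]},
  {"hand": 0.35, "slide": [0, 0, 0], "rot": [0, 0, 0]},
  {"hand": 0.45, "slide": [0, 0, 0], "rot": [0, 0, 0]},
  {"hand": 0.45, "slide": [0, 0, 0], "rot": [0, 0, 0]},
  {"hand": 0.45, "slide": [0, 0, -0.3], "rot": [0, 0, 0]},
  {"hand": 0.45, "slide": [0, 0, -0.8], "rot": [0, 0, 0]},
  {"hand": 0.45, "slide": [0, 0, -1], "rot": [0, 0, 0]},
  {"hand": 0.45, "slide": [0, 0, -1], "rot": [0, 0, 0]},
])

```text
time: 18.75
tool_pos: [0.5988, 0.1831, 0.0817]
eef_rot: [-0.0, 0.028, 1.0, -0.0]
ft_force: [0.1, -0.1, 0.1]
finger_gap: 0.0388
finger_force: 0.0
```

Emit:
send_rows([
  {"hand": 0.65, "slide": [-0.05, -1, -1], "rot": [0, 0, 0]},
  {"hand": 0.65, "slide": [-0.05, -1, 0], "rot": [0, 0, 0]},
  {"hand": 0.65, "slide": [-0.05, -1, 0], "rot": [0, 0, 0]},
  {"hand": 0.65, "slide": [-0.05, -1, 0], "rot": [0, 0, 0]},
  {"hand": 0.65, "slide": [-0.05, -1, 0], "rot": [0, 0, 0]},
  {"hand": 0.65, "slide": [-0.05, -1, 0], "rot": [0, 0, 0]},
  {"hand": 0.65, "slide": [-0.05, -1, 0], "rot": [0, 0, 0]},
  {"hand": 0.65, "slide": [-0.05, -1, 0], "rot": [0, 0, 0]},
])

```text
time: 19.55
tool_pos: [0.5977, -0.0181, 0.1062]
eef_rot: [0.0, 0.028, 1.0, -0.0]
ft_force: [0.3, 0.4, -0.0]
finger_gap: 0.0556
finger_force: 0.0
```

Emit:
send_rows([
  {"hand": 0.65, "slide": [-0.05, -1, 0], "rot": [0, 0, 0]},
  {"hand": 0.65, "slide": [-0.05, -1, 0], "rot": [0, 0, 0]},
  {"hand": 0.65, "slide": [-0.05, -1, 0], "rot": [0, 0, 0]},
  {"hand": 0.65, "slide": [-0.05, -1, 0], "rot": [0, 0, 0]},
  {"hand": 0.65, "slide": [0, 0, 0], "rot": [0, 0, 0.95]},
  {"hand": 0.65, "slide": [0, 0, 0], "rot": [0, 0, 0.95]},
  {"hand": 0.65, "slide": [0, 0, 0], "rot": [0, 0, 0.95]},
  {"hand": 0.65, "slide": [0, 0, 0], "rot": [0, 0, 0.95]},
])

```text
time: 20.35
tool_pos: [0.5972, -0.1173, 0.1061]
eef_rot: [0.0, 0.292, 0.956, 0.0]
ft_force: [-0.4, -0.1, 0.6]
finger_gap: 0.0553
finger_force: 0.0
```

Emit:
send_rows([
  {"hand": 0.65, "slide": [0, 0, 0], "rot": [0, 0, 0.95]},
  {"hand": 0.65, "slide": [0, 0, 0], "rot": [0, 0, 0.9]},
  {"hand": 0.65, "slide": [0, 0, 0], "rot": [0, 0, 0]},
])

```text
time: 20.65
tool_pos: [0.5972, -0.1169, 0.106]
eef_rot: [0.0, 0.411, 0.912, 0.0]
ft_force: [0.5, -0.8, 0.1]
finger_gap: 0.0554
finger_force: 0.0
```

```bash
python3 - <<'E'
from h import *
im,c=snap('top')
for z in(.011,.029):
  for b in blobs(im,c,(110,140,187,212),z,'white'): print(z,b)
print(blobs(im,c,(155,140,182,175),.026,'white'))
im,c=snap('wrist','pics/w9.png')
plan(.5995,-.196,-.008,42)
E
```

```text
0.011 (array([130.3, 199.4]), [0.4697, 0.3036], 71, 41, -61)
0.011 (array([165.2, 193.8]), [0.4846, 0.1908], 87, 60, 5)
0.011 (array([172.8, 158.1]), [0.5955, 0.1653], 50, 13, 0)
0.011 (array([128.9, 156.1]), [0.6065, 0.3058], 50, 49, 0)
0.011 (array([162. , 156.3]), [0.6036, 0.2001], 52, 13, -6)
0.029 (array([130.3, 199.4]), [0.4681, 0.2988], 70, 41, -61)
0.029 (array([165.2, 193.8]), [0.4828, 0.1874], 86, 59, 5)
0.029 (array([172.8, 158.1]), [0.5924, 0.1622], 49, 13, 0)
0.029 (array([128.9, 156.1]), [0.6033, 0.3011], 49, 49, 0)
0.029 (array([162. , 156.3]), [0.6004, 0.1966], 52, 12, -6)
[(array([176. , 157.5]), [0.5967, 0.1545], 109, 38, -2), (array([160.5, 156.5]), [0.5983, 0.2004], 110, 40, 0)]
t 20.75 pos [ 0.5972 -0.117   0.1059] q7 0.99 turn -0.02 slide [-2.41 -2.05  4.55] tilt [ 0. -0. -1.]
```

View pics/w9.png

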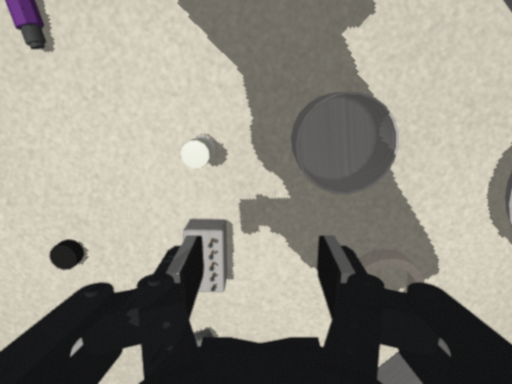

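Block is square to the fingers. Its top's right edge runs (222,232)–(224,291), and the left edge is hidden by a finger. This was my last picture to view.

```bash
python3 - <<'E'
from h import *
c=get_calibration('wrist');M=yaw(monitor.observe())
p=cast(c,[(222,232),(224,291)],.028);m=p.mean(0)-.017*M[:2,1];d=p[1]-p[0]
print(p,np.hypot(*d),np.degrees(np.arctan2(d[1],d[0])),m)
plan(*m,-.010,42)
E
```

```text
[[ 0.59544814 -0.1631019 ]
 [ 0.63274096 -0.20512043]] 0.056181054486399366 -48.409897513789254 [ 0.60142573 -0.19544699]
t 20.75 pos [ 0.5972 -0.117   0.1059] q7 0.99 turn -0.02 slide [-2.44 -1.97  4.63] tilt [ 0. -0. -1.]
```

Emit:
send_rows([
  {"hand": 0.65, "slide": [-0.8, -0.66, 0], "rot": [0, 0, 0]},
  {"hand": 0.65, "slide": [-0.8, -0.66, 0], "rot": [0, 0, 0]},
  {"hand": 0.65, "slide": [-0.8, -0.66, 0], "rot": [0, 0, 0]},
  {"hand": 0.65, "slide": [0, 0, 0.8], "rot": [0, 0, 0]},
  {"hand": 0.65, "slide": [0, 0, 0.8], "rot": [0, 0, 0]},
  {"hand": 0.65, "slide": [0, 0, 0.8], "rot": [0, 0, 0]},
  {"hand": 0.65, "slide": [0, 0, 0.8], "rot": [0, 0, 0]},
  {"hand": 0.65, "slide": [0, 0, 0.8], "rot": [0, 0, 0]},
])

```text
time: 21.55
tool_pos: [0.6, -0.1949, 0.0049]
eef_rot: [0.0, 0.408, 0.913, 0.0]
ft_force: [0.4, 0.1, 1.2]
finger_gap: 0.0556
finger_force: 0.0
```

Emit:
send_rows([
  {"hand": 0.65, "slide": [0, 0, 0.4], "rot": [0, 0, 0]},
  {"hand": 0.65, "slide": [0, 0, 0.2], "rot": [0, 0, 0]},
  {"hand": 0.5, "slide": [0, 0, 0], "rot": [0, 0, 0]},
  {"hand": 0.4, "slide": [0, 0, 0], "rot": [0, 0, 0]},
  {"hand": 0.3, "slide": [0, 0, 0], "rot": [0, 0, 0]},
  {"hand": 0.25, "slide": [0, 0, 0], "rot": [0, 0, 0]},
  {"hand": 0.25, "slide": [0, 0, 0], "rot": [0, 0, 0]},
  {"hand": 0.25, "slide": [0, 0, 0], "rot": [0, 0, 0]},
])

```text
time: 22.35
tool_pos: [0.6006, -0.1951, -0.0084]
eef_rot: [0.001, 0.41, 0.912, 0.0]
ft_force: [-0.8, 0.2, 6.4]
finger_gap: 0.0327
finger_force: 60.5
```

Emit:
send_rows([
  {"hand": 0.25, "slide": [0, 0, -0.4], "rot": [0, 0, 0]},
  {"hand": 0.25, "slide": [0, 0, -1], "rot": [0, 0, 0]},
  {"hand": 0.25, "slide": [0, 0, -1], "rot": [0, 0, 0]},
  {"hand": 0.25, "slide": [0, 0, -1], "rot": [0, 0, 0]},
  {"hand": 0.25, "slide": [0, 0, -1], "rot": [0, 0, -0.8]},
  {"hand": 0.25, "slide": [0, 0, 0], "rot": [0, 0, -0.95]},
  {"hand": 0.25, "slide": [0, 0, 0], "rot": [0, 0, -0.95]},
  {"hand": 0.25, "slide": [0, 0, 0], "rot": [0, 0, -0.95]},
])

```text
time: 23.15
tool_pos: [0.5999, -0.1949, 0.1014]
eef_rot: [0.0, 0.164, 0.986, -0.0]
ft_force: [0.2, 0.2, -0.3]
finger_gap: 0.0326
finger_force: 59.8
```

Emit:
send_rows([
  {"hand": 0.25, "slide": [0, 0, 0], "rot": [0, 0, -0.95]},
  {"hand": 0.25, "slide": [0, 0, 0], "rot": [0, 0, -0.95]},
  {"hand": 0.25, "slide": [0, 0, 0], "rot": [0, 0, -0.95]},
  {"hand": 0.25, "slide": [0, 0, 0], "rot": [0, 0, -0.1]},
  {"hand": 0.25, "slide": [0, 0, 0], "rot": [0, 0, 0]},
])

```text
time: 23.65
tool_pos: [0.5998, -0.1951, 0.1008]
eef_rot: [0.0, -0.037, 0.999, -0.0]
ft_force: [0.6, 0.6, -0.9]
finger_gap: 0.0328
finger_force: 59.8
```

```bash
python3 - <<'E'
from h import *
plan(.4847,.191,-.0024,95);print(monitor.observe()['finger_gap'])
E
```

```text
t 23.65 pos [ 0.5998 -0.1951  0.1008] q7 1.85 turn -0.1 slide [ 3.24 15.79  4.13] tilt [ 0. -0. -1.]
0.03277971775984385
```

Emit:
send_rows([
  {"hand": 0.25, "slide": [0.2, 0.98, 0], "rot": [0, 0, -0.1]},
  {"hand": 0.25, "slide": [0.2, 0.98, 0], "rot": [0, 0, 0]},
  {"hand": 0.25, "slide": [0.2, 0.98, 0], "rot": [0, 0, 0]},
  {"hand": 0.25, "slide": [0.2, 0.98, 0], "rot": [0, 0, 0]},
  {"hand": 0.25, "slide": [0.2, 0.98, 0], "rot": [0, 0, 0]},
  {"hand": 0.25, "slide": [0.2, 0.98, 0], "rot": [0, 0, 0]},
  {"hand": 0.25, "slide": [0.2, 0.98, 0], "rot": [0, 0, 0]},
  {"hand": 0.25, "slide": [0.2, 0.98, 0], "rot": [0, 0, 0]},
])

```text
time: 24.45
tool_pos: [0.5424, -0.0023, 0.1008]
eef_rot: [0.0, -0.044, 0.999, -0.0]
ft_force: [0.4, 0.3, -1.0]
finger_gap: 0.0327
finger_force: 59.8
```

Emit:
send_rows([
  {"hand": 0.25, "slide": [0.2, 0.98, 0], "rot": [0, 0, 0]},
  {"hand": 0.25, "slide": [0.2, 0.98, 0], "rot": [0, 0, 0]},
  {"hand": 0.25, "slide": [0.2, 0.98, 0], "rot": [0, 0, 0]},
  {"hand": 0.25, "slide": [0.2, 0.98, 0], "rot": [0, 0, 0]},
  {"hand": 0.25, "slide": [0.2, 0.98, 0], "rot": [0, 0, 0]},
  {"hand": 0.25, "slide": [0.2, 0.98, 0], "rot": [0, 0, 0]},
  {"hand": 0.25, "slide": [0.2, 0.98, 0], "rot": [0, 0, 0]},
  {"hand": 0.25, "slide": [0.2, 0.98, 0], "rot": [0, 0, 0]},
])

```text
time: 25.25
tool_pos: [0.4848, 0.1893, 0.1008]
eef_rot: [0.0, -0.044, 0.999, -0.0]
ft_force: [0.8, -0.4, -0.3]
finger_gap: 0.0327
finger_force: 59.8
```

Emit:
send_rows([
  {"hand": 0.25, "slide": [0, 0, 0], "rot": [0, 0, 0]},
  {"hand": 0.25, "slide": [0, 0, 0], "rot": [0, 0, 0]},
])

```text
time: 25.45
tool_pos: [0.485, 0.1887, 0.1006]
eef_rot: [0.0, -0.045, 0.999, -0.0]
ft_force: [-0.7, -1.1, -1.4]
finger_gap: 0.0323
finger_force: 59.8
```

```bash
python3 - <<'E'
from h import *
plan(.4847,.191,-.0024,95);print(monitor.observe()['finger_gap'])
E
```

```text
t 25.45 pos [0.485  0.1887 0.1006] q7 1.16 turn 0.02 slide [0.   0.1  4.12] tilt [ 0. -0. -1.]
0.03232970734462169
```

Emit:
send_rows([
  {"hand": 0.25, "slide": [0, 0.1, 0.5], "rot": [0, 0, 0]},
  {"hand": 0.25, "slide": [0, 0, 0.8], "rot": [0, 0, 0]},
  {"hand": 0.25, "slide": [0, 0, 0.8], "rot": [0, 0, 0]},
  {"hand": 0.25, "slide": [0, 0, 0.8], "rot": [0, 0, 0]},
  {"hand": 0.25, "slide": [0, 0, 0.5], "rot": [0, 0, 0]},
  {"hand": 0.25, "slide": [0, 0, 0.4], "rot": [0, 0, 0]},
  {"hand": 0.25, "slide": [0, 0, 0.2], "rot": [0, 0, 0]},
  {"hand": 0.25, "slide": [0, 0, 0], "rot": [0, 0, 0]},
])

```text
time: 26.25
tool_pos: [0.4849, 0.1905, 0.0002]
eef_rot: [-0.0, -0.045, 0.999, -0.0]
ft_force: [0.7, -0.5, -1.0]
finger_gap: 0.0322
finger_force: 59.8
```

Emit:
send_rows([
  {"hand": 0.25, "slide": [0, 0, 0.06], "rot": [0, 0, 0]},
  {"hand": 0.25, "slide": [0, 0, 0.04], "rot": [0, 0, 0]},
  {"hand": 0.25, "slide": [0, 0, 0], "rot": [0, 0, 0]},
])

```text
time: 26.55
tool_pos: [0.4851, 0.1909, -0.0016]
eef_rot: [0.0, -0.045, 0.999, 0.0]
ft_force: [0.2, -0.6, -1.1]
finger_gap: 0.0321
finger_force: 59.8
```

Emit:
send_rows([
  {"hand": 0.4, "slide": [0, 0, 0], "rot": [0, 0, 0]},
  {"hand": 0.5, "slide": [0, 0, 0], "rot": [0, 0, 0]},
  {"hand": 0.6, "slide": [0, 0, 0], "rot": [0, 0, 0]},
  {"hand": 0.6, "slide": [0, 0, 0], "rot": [0, 0, 0]},
  {"hand": 0.6, "slide": [0, 0, -0.3], "rot": [0, 0, 0]},
  {"hand": 0.6, "slide": [0, 0, -0.9], "rot": [0, 0, 0]},
  {"hand": 0.6, "slide": [0, 0, -1], "rot": [0, 0, 0]},
  {"hand": 0.6, "slide": [0, 0, -1], "rot": [0, 0, 0]},
])

```text
time: 27.35
tool_pos: [0.4847, 0.1908, 0.0793]
eef_rot: [-0.0, -0.045, 0.999, -0.0]
ft_force: [0.5, 0.0, 1.1]
finger_gap: 0.0512
finger_force: 0.0
```

Emit:
send_rows([
  {"hand": 0.65, "slide": [0.19, -0.98, -1], "rot": [0, 0, 0]},
  {"hand": 0.65, "slide": [0.19, -0.98, 0], "rot": [0, 0, 0]},
  {"hand": 0.65, "slide": [0.19, -0.98, 0], "rot": [0, 0, 0]},
  {"hand": 0.65, "slide": [0.19, -0.98, 0], "rot": [0, 0, 0]},
  {"hand": 0.65, "slide": [0.19, -0.98, 0], "rot": [0, 0, 0]},
  {"hand": 0.65, "slide": [0.19, -0.98, 0], "rot": [0, 0, 0]},
  {"hand": 0.65, "slide": [0.19, -0.98, 0], "rot": [0, 0, 0]},
  {"hand": 0.65, "slide": [0.19, -0.98, 0], "rot": [0, 0, 0]},
])

```text
time: 28.15
tool_pos: [0.4646, -0.0088, 0.1036]
eef_rot: [0.0, -0.045, 0.999, -0.0]
ft_force: [0.1, 0.1, -0.4]
finger_gap: 0.0555
finger_force: 0.0
```

Emit:
send_rows([
  {"hand": 0.65, "slide": [0.19, -0.98, 0], "rot": [0, 0, 0]},
  {"hand": 0.65, "slide": [0.19, -0.98, 0], "rot": [0, 0, 0]},
  {"hand": 0.65, "slide": [0.19, -0.98, 0], "rot": [0, 0, 0]},
  {"hand": 0.65, "slide": [0.19, -0.98, 0], "rot": [0, 0, 0]},
  {"hand": 0.65, "slide": [0.19, -0.98, 0], "rot": [0, 0, 0]},
  {"hand": 0.65, "slide": [0.19, -0.98, 0], "rot": [0, 0, 0]},
  {"hand": 0.65, "slide": [0.19, -0.98, 0], "rot": [0, 0, 0]},
  {"hand": 0.65, "slide": [0.19, -0.98, 0], "rot": [0, 0, 0]},
])

```text
time: 28.95
tool_pos: [0.4445, -0.2075, 0.1036]
eef_rot: [0.0, -0.045, 0.999, -0.0]
ft_force: [1.0, -0.0, -0.8]
finger_gap: 0.0556
finger_force: 0.0
```

Emit:
send_rows([
  {"hand": 0.65, "slide": [0.19, -0.98, 0], "rot": [0, 0, 0]},
  {"hand": 0.65, "slide": [0.19, -0.98, 0], "rot": [0, 0, 0]},
  {"hand": 0.65, "slide": [0.19, -0.98, 0], "rot": [0, 0, 0]},
  {"hand": 0.65, "slide": [0, 0, 0], "rot": [0, 0, 0]},
  {"hand": 0.65, "slide": [0, 0, 0], "rot": [0, 0, 0]},
])

```text
time: 29.45
tool_pos: [0.4369, -0.2811, 0.1033]
eef_rot: [0.0, -0.045, 0.999, 0.0]
ft_force: [0.1, 2.0, 0.3]
finger_gap: 0.0557
finger_force: 0.0
```

```bash
python3 - <<'E'
from h import *
im,c=snap('wrist')
plan(.428,-.359,-.003)
M=np.array(c['xyz']);w,x,y,z=c['attitude'];A=R.from_quat([x,y,z,w]).as_matrix()
K=np.array([[c['fx'],0,c['cx']],[0,c['fy'],c['cy']],[0,0,1]])
p=cv2.projectPoints((np.array([[.428,-.359,.04],[.428,-.359,0]])-M)@A,np.zeros(3),np.zeros(3),K,c['D'])[0].reshape(-1,2);print(p)
u,v=map(int,p[0])
print(blobs(im,c,(u-45,max(0,v-45),u+45,v+45),.04,'steel',2,100))
im,c=snap('top')
print(blobs(im,c,(110,140,187,212),.011,'white'))
E
```

```text
t 29.5 pos [ 0.4372 -0.2802  0.1032] q7 2.12 turn 0 slide [ 0.65 -3.11  4.25] tilt [ 0.     0.001 -1.   ]
[[156.27809835 178.89367114]
 [170.91899826 167.90502332]]
[(array([158.1, 175.9]), [0.4254, -0.359], 40, 33, -76)]
[(array([129.2, 199.1]), [0.4711, 0.3068], 76, 49, -68), (array([165.1, 193.4]), [0.4846, 0.1909], 90, 63, 5), (array([128.7, 155.9]), [0.6066, 0.3067], 53, 51, 88), (array([172.8, 157.4]), [0.5986, 0.1649], 63, 16, 0), (array([161.8, 157.6]), [0.5998, 0.2007], 63, 15, -8)]
```

Emit:
send_rows([
  {"hand": 0.65, "slide": [0.16, -0.79, 0], "rot": [0, 0, 0]},
  {"hand": 0.65, "slide": [0.16, -0.79, 0], "rot": [0, 0, 0]},
  {"hand": 0.65, "slide": [0.16, -0.79, 0], "rot": [0, 0, 0]},
  {"hand": 0.65, "slide": [0.17, -0.79, 0], "rot": [0, 0, 0]},
  {"hand": 0.65, "slide": [0, 0, 0.5], "rot": [0, 0, 0]},
  {"hand": 0.65, "slide": [0, 0, 0.8], "rot": [0, 0, 0]},
  {"hand": 0.65, "slide": [0, 0, 0.8], "rot": [0, 0, 0]},
  {"hand": 0.65, "slide": [0, 0, 0.8], "rot": [0, 0, 0]},
])

```text
time: 30.35
tool_pos: [0.4287, -0.3589, 0.0294]
eef_rot: [0.0, -0.046, 0.999, 0.001]
ft_force: [0.9, -1.0, -0.2]
finger_gap: 0.0557
finger_force: 0.0
```

Emit:
send_rows([
  {"hand": 0.65, "slide": [0, 0, 0.8], "rot": [0, 0, 0]},
  {"hand": 0.65, "slide": [0, 0, 0.5], "rot": [0, 0, 0]},
  {"hand": 0.5, "slide": [0, 0, 0], "rot": [0, 0, 0]},
  {"hand": 0.4, "slide": [0, 0, 0], "rot": [0, 0, 0]},
  {"hand": 0.3, "slide": [0, 0, 0], "rot": [0, 0, 0]},
  {"hand": 0.2, "slide": [0, 0, 0], "rot": [0, 0, 0]},
  {"hand": 0.2, "slide": [0, 0, 0], "rot": [0, 0, 0]},
  {"hand": 0.2, "slide": [0, 0, 0], "rot": [0, 0, 0]},
])

```text
time: 31.15
tool_pos: [0.4287, -0.3613, -0.0011]
eef_rot: [0.001, -0.045, 0.999, -0.0]
ft_force: [0.3, 0.6, 6.7]
finger_gap: 0.0278
finger_force: 59.5
```

Emit:
send_rows([
  {"hand": 0.2, "slide": [0, 0, -0.4], "rot": [0, 0, 0]},
  {"hand": 0.2, "slide": [0, 0, -1], "rot": [0, 0, 0]},
  {"hand": 0.2, "slide": [0, 0, -1], "rot": [0, 0, 0]},
  {"hand": 0.2, "slide": [0, 0, -1], "rot": [0, 0, 0]},
  {"hand": 0.2, "slide": [-0.36, 0.98, -0.8], "rot": [0, 0, 0]},
  {"hand": 0.2, "slide": [-0.36, 0.98, 0], "rot": [0, 0, 0]},
  {"hand": 0.2, "slide": [-0.36, 0.98, 0], "rot": [0, 0, 0]},
  {"hand": 0.2, "slide": [-0.36, 0.98, 0], "rot": [0, 0, 0]},
])

```text
time: 31.95
tool_pos: [0.4552, -0.2595, 0.1038]
eef_rot: [0.0, -0.045, 0.999, -0.0]
ft_force: [0.0, 0.6, -1.2]
finger_gap: 0.028
finger_force: 59.3
```

Emit:
send_rows([
  {"hand": 0.2, "slide": [-0.36, 0.98, 0], "rot": [0, 0, 0]},
  {"hand": 0.2, "slide": [-0.36, 0.98, 0], "rot": [0, 0, 0]},
  {"hand": 0.2, "slide": [-0.36, 0.98, 0], "rot": [0, 0, 0]},
  {"hand": 0.2, "slide": [-0.36, 0.98, 0], "rot": [0, 0, 0]},
  {"hand": 0.2, "slide": [-0.36, 0.98, 0], "rot": [0, 0, 0]},
  {"hand": 0.2, "slide": [-0.36, 0.98, 0], "rot": [0, 0, 0]},
  {"hand": 0.2, "slide": [-0.36, 0.98, 0], "rot": [0, 0, 0]},
  {"hand": 0.2, "slide": [-0.36, 0.98, 0], "rot": [0, 0, 0]},
])

```text
time: 32.75
tool_pos: [0.5091, -0.0576, 0.1036]
eef_rot: [0.0, -0.045, 0.999, -0.0]
ft_force: [0.1, -0.3, 0.3]
finger_gap: 0.0279
finger_force: 59.3
```

Emit:
send_rows([
  {"hand": 0.2, "slide": [-0.36, 0.98, 0], "rot": [0, 0, 0]},
  {"hand": 0.2, "slide": [-0.36, 0.98, 0], "rot": [0, 0, 0]},
  {"hand": 0.2, "slide": [-0.36, 0.98, 0], "rot": [0, 0, 0]},
  {"hand": 0.2, "slide": [-0.36, 0.98, 0], "rot": [0, 0, 0]},
  {"hand": 0.2, "slide": [-0.36, 0.98, 0], "rot": [0, 0, 0]},
  {"hand": 0.2, "slide": [-0.36, 0.98, 0], "rot": [0, 0, 0]},
  {"hand": 0.2, "slide": [-0.36, 0.98, 0], "rot": [0, 0, 0]},
  {"hand": 0.2, "slide": [-0.36, 0.98, 0], "rot": [0, 0, 0]},
])

```text
time: 33.55
tool_pos: [0.5631, 0.144, 0.1035]
eef_rot: [0.0, -0.045, 0.999, -0.0]
ft_force: [-0.2, -0.4, -1.1]
finger_gap: 0.0277
finger_force: 59.3
```

Emit:
send_rows([
  {"hand": 0.2, "slide": [-0.36, 0.98, 0], "rot": [0, 0, 0]},
  {"hand": 0.2, "slide": [-0.36, 0.98, 0], "rot": [0, 0, 0]},
  {"hand": 0.2, "slide": [-0.36, 0.98, 0], "rot": [0, 0, 0]},
  {"hand": 0.2, "slide": [-0.36, 0.98, 0], "rot": [0, 0, 0]},
  {"hand": 0.2, "slide": [-0.36, 0.98, 0], "rot": [0, 0, 0]},
  {"hand": 0.2, "slide": [0, 0, 0], "rot": [0, 0, 0]},
  {"hand": 0.2, "slide": [0, 0, 0], "rot": [0, 0, 0]},
])

```text
time: 34.25
tool_pos: [0.5963, 0.2695, 0.103]
eef_rot: [-0.0, -0.046, 0.999, -0.0]
ft_force: [-0.6, -0.3, -0.4]
finger_gap: 0.0276
finger_force: 59.3
```

```bash
python3 - <<'E'
from h import *
im,c=snap('wrist','pics/w10.png')
plan(.6066,.306,.005)
M=np.array(c['xyz']);w,x,y,z=c['attitude'];A=R.from_quat([x,y,z,w]).as_matrix()
K=np.array([[c['fx'],0,c['cx']],[0,c['fy'],c['cy']],[0,0,1]])
p=cv2.projectPoints((np.array([[.6066,.306,.011],[.4854,.311,.048],[.4846,.191,.034]])-M)@A,np.zeros(3),np.zeros(3),K,c['D'])[0].reshape(-1,2);print(p)
u,v=map(int,p[0]);print(blobs(im,c,(u-45,v-45,u+45,v+45),.011,'white',2,100))
u,v=map(int,p[1]);print('cup',blobs(im,c,(u-60,max(0,v-55),u+60,v+55),.048,'steel',2,100))
u,v=map(int,p[2]);print('block',blobs(im,c,(u-60,max(0,v-60),u+60,v+60),.034,'steel',2,100))
E
```

```text
t 34.3 pos [0.5965 0.2683 0.1031] q7 1.14 turn 0 slide [-0.54  1.47  3.92] tilt [-0.    -0.001 -1.   ]
[[301.29708458 204.34242679]
 [340.1599109   43.74425693]
 [158.73432543  28.76011197]]
[(array([267.2, 245.3]), [0.6462, 0.282], 23, 8, -85), (array([307.9, 196.1]), [0.6075, 0.307], 81, 80, 5)]
cup [(array([285.2,  84.4]), [0.5137, 0.2773], 24, 10, 37), (array([337.7,  48.5]), [0.4889, 0.3078], 53, 48, -69), (array([377.2,  10. ]), [0.4645, 0.3273], 27, 13, 80), (array([294.2,  30.8]), [0.4873, 0.2862], 50, 28, 5)]
block [(array([214.1,  43.2]), [0.4914, 0.2289], 55, 6, 5), (array([202.4,  29.6]), [0.485, 0.2191], 41, 10, 5), (array([164.3,  38.7]), [0.492, 0.1948], 51, 39, 5), (array([114.6,  45. ]), [0.4973, 0.1594], 55, 27, 5)]
```

Emit:
send_rows([
  {"hand": 0.2, "slide": [-0.27, 0.74, 0], "rot": [0, 0, 0]},
  {"hand": 0.2, "slide": [-0.27, 0.74, 0], "rot": [0, 0, 0]},
  {"hand": 0.2, "slide": [0, 0, 0.8], "rot": [0, 0, 0]},
  {"hand": 0.2, "slide": [0, 0, 0.8], "rot": [0, 0, 0]},
  {"hand": 0.2, "slide": [0, 0, 0.8], "rot": [0, 0, 0]},
  {"hand": 0.2, "slide": [0, 0, 0.6], "rot": [0, 0, 0]},
  {"hand": 0.2, "slide": [0, 0, 0.4], "rot": [0, 0, 0]},
  {"hand": 0.2, "slide": [0, 0, 0.4], "rot": [0, 0, 0]},
])

```text
time: 35.1
tool_pos: [0.6072, 0.3068, 0.0077]
eef_rot: [0.0, -0.045, 0.999, -0.0]
ft_force: [-0.1, 0.1, -0.3]
finger_gap: 0.0276
finger_force: 59.4
```

Emit:
send_rows([
  {"hand": 0.2, "slide": [0, 0, 0.04], "rot": [0, 0, 0]},
  {"hand": 0.2, "slide": [0, 0, 0.04], "rot": [0, 0, 0]},
  {"hand": 0.2, "slide": [0, 0, 0], "rot": [0, 0, 0]},
])

```text
time: 35.4
tool_pos: [0.6072, 0.3075, 0.0066]
eef_rot: [0.0, -0.045, 0.999, 0.0]
ft_force: [0.8, 0.7, -0.7]
finger_gap: 0.028
finger_force: 59.4
```

Down 1 mm more, release, rise and back away.

Emit:
send_rows([
  {"hand": 0.2, "slide": [0, 0, 0.05], "rot": [0, 0, 0]},
  {"hand": 0.35, "slide": [0, 0, 0], "rot": [0, 0, 0]},
  {"hand": 0.45, "slide": [0, 0, 0], "rot": [0, 0, 0]},
  {"hand": 0.55, "slide": [0, 0, 0], "rot": [0, 0, 0]},
  {"hand": 0.55, "slide": [0, 0, 0], "rot": [0, 0, 0]},
  {"hand": 0.55, "slide": [0, 0, -0.4], "rot": [0, 0, 0]},
  {"hand": 0.55, "slide": [0, 0, -0.9], "rot": [0, 0, 0]},
  {"hand": 0.55, "slide": [0, 0, -1], "rot": [0, 0, 0]},
])

```text
time: 36.2
tool_pos: [0.6064, 0.3071, 0.0629]
eef_rot: [-0.001, -0.045, 0.999, -0.0]
ft_force: [0.7, 0.4, -0.0]
finger_gap: 0.0469
finger_force: 0.0
```

Emit:
send_rows([
  {"hand": 0.55, "slide": [0, 0, -1], "rot": [0, 0, 0]},
  {"hand": 0.55, "slide": [0, -1, -1], "rot": [0, 0, 0]},
  {"hand": 0.55, "slide": [0, -1, -1], "rot": [0, 0, 0]},
  {"hand": 0.55, "slide": [0, -1, -1], "rot": [0, 0, 0]},
  {"hand": 0.55, "slide": [0, -1, -1], "rot": [0, 0, 0]},
  {"hand": 0.55, "slide": [0, -1, 0], "rot": [0, 0, 0]},
  {"hand": 0.55, "slide": [0, -1, 0], "rot": [0, 0, 0]},
  {"hand": 0.55, "slide": [0, -1, 0], "rot": [0, 0, 0]},
])

```text
time: 37.0
tool_pos: [0.6228, 0.1321, 0.1885]
eef_rot: [0.001, -0.045, 0.999, 0.0]
ft_force: [0.5, -0.2, -0.7]
finger_gap: 0.0468
finger_force: 0.0
```

Emit:
send_rows([
  {"hand": 0.55, "slide": [0, -1, 0], "rot": [0, 0, 0]},
  {"hand": 0.55, "slide": [0, -1, 0], "rot": [0, 0, 0]},
  {"hand": 0.55, "slide": [0, -1, 0], "rot": [0, 0, 0]},
  {"hand": 0.55, "slide": [0, -1, 0], "rot": [0, 0, 0]},
  {"hand": 0.55, "slide": [0, -1, 0], "rot": [0, 0, 0]},
  {"hand": 0.55, "slide": [0, -1, 0], "rot": [0, 0, 0]},
  {"hand": 0.55, "slide": [0, 0, 0], "rot": [0, 0, 0]},
])

```text
time: 37.7
tool_pos: [0.6363, -0.0218, 0.188]
eef_rot: [0.0, -0.042, 0.999, -0.002]
ft_force: [0.5, -1.8, -0.4]
finger_gap: 0.0472
finger_force: 0.0
```

```bash
python3 - <<'E'
from h import *
im,c=snap('top','pics/topend.png')
cv2.imwrite('pics/end.png',np.hstack([cv2.resize(im[128:222,98:195,::-1],(388,376),interpolation=cv2.INTER_CUBIC),cv2.resize(snap('side')[0][110:190,135:220,::-1][:, :],(400,376),interpolation=cv2.INTER_CUBIC)]))
for b in blobs(im,c,(110,140,187,212),.011,'white'): print(b)
# dark-in-white blobs: pieces within each holder
for n,(x,y),h in(('cup',(.4854,.311),.048),('can',(.6066,.306),.046),('block',(.4846,.191),.034)):
  pass
im0=cv2.imread('pics/top0.png')[:,:,::-1]
d=cv2.GaussianBlur(np.abs(im.astype(float)-im0).max(2),(0,0),.6)
for n,(u,v),z in(('cup',(128,194),.048),('can',(129,156),.046),('block',(165,194),.034),('hp',(167,157),.03)):
  b=d[v-22:v+22,u-19:u+19].astype(np.uint8);a=cv2.resize(b,None,fx=4,fy=4,interpolation=cv2.INTER_CUBIC)
  t,m=cv2.threshold(a,0,255,cv2.THRESH_OTSU);q=max(cv2.findContours(m,0,1)[0],key=cv2.contourArea).reshape(-1,2)
  w=cast(c,(q+.5)/4-.5+[u-19,v-22],z)*1000
  print(n,t,cv2.minAreaRect(w.astype(np.float32)))
for n,(u,v) in(('ang',(338,160)),('lcup',(241,149))): print(n,d[v-12:v+12,u-18:u+18].mean().round(1))
E
```

```text
(array([127.6, 198.3]), [0.4736, 0.3102], 78, 58, -80)
(array([165.2, 193.3]), [0.4849, 0.191], 92, 65, 5)
(array([130.3, 158.1]), [0.6009, 0.3031], 54, 41, -56)
(array([172.9, 157.5]), [0.5986, 0.1645], 65, 17, 0)
(array([161.5, 156.5]), [0.599, 0.2025], 66, 19, -2)
cup 38.0 ((487.8258972167969, 303.2940979003906), (54.72711181640625, 53.90556335449219), 89.81756591796875)
can 35.0 ((603.0103149414062, 295.76849365234375), (31.673547744750977, 31.63395118713379), 43.95866394042969)
block 30.0 ((485.9312438964844, 186.7412109375), (64.13902282714844, 37.73369216918945), 6.345479965209961)
hp 29.0 ((595.5339965820312, 178.60791015625), (21.295921325683594, 64.40934753417969), 87.02479553222656)
ang 15.6
lcup 49.8
```

Emit:
send_rows([
  {"hand": 0.55, "slide": [0, 1, 0], "rot": [0, 0, 0]},
  {"hand": 0.55, "slide": [0, 1, 0], "rot": [0, 0, 0]},
  {"hand": 0.55, "slide": [0, 1, 0], "rot": [0, 0, 0]},
  {"hand": 0.55, "slide": [-0.6, 1, 0], "rot": [0, 0, 0]},
  {"hand": 0.55, "slide": [-0.6, 1, 0], "rot": [0, 0, 0]},
  {"hand": 0.55, "slide": [-0.6, 1, 0], "rot": [0, 0, 0]},
  {"hand": 0.55, "slide": [-0.6, 1, 0], "rot": [0, 0, 0]},
  {"hand": 0.55, "slide": [-0.6, 1, 0], "rot": [0, 0, 0]},
])

```text
time: 38.6
tool_pos: [0.6925, 0.1929, 0.1877]
eef_rot: [0.0, -0.046, 0.999, 0.001]
ft_force: [-0.3, 0.3, -0.1]
finger_gap: 0.0468
finger_force: 0.0
```

Emit:
send_rows([
  {"hand": 0.55, "slide": [-0.6, 1, 0], "rot": [0, 0, 0]},
  {"hand": 0.55, "slide": [-0.6, 1, 0], "rot": [0, 0, 0]},
  {"hand": 0.55, "slide": [0, 0.5, 0], "rot": [0, 0, 0]},
  {"hand": 0.55, "slide": [0, 0, 0], "rot": [0, 0, 0]},
  {"hand": 0.55, "slide": [0, 0, 0], "rot": [0, 0, 0]},
])

```text
time: 39.1
tool_pos: [0.7164, 0.2544, 0.1874]
eef_rot: [-0.0, -0.046, 0.999, -0.0]
ft_force: [-0.0, -0.3, -0.2]
finger_gap: 0.0467
finger_force: 0.0
```

```bash
python3 - <<'E'
from h import *
im,c=snap('wrist');s=monitor.observe();print(s['tool_pos'],c['xyz'])
cv2.imwrite('pics/end2.png',cv2.resize(im[:,:,::-1],(768,576),interpolation=cv2.INTER_CUBIC))
M=np.array(c['xyz']);w,x,y,z=c['attitude'];A=R.from_quat([x,y,z,w]).as_matrix()
K=np.array([[c['fx'],0,c['cx']],[0,c['fy'],c['cy']],[0,0,1]])
p=cv2.projectPoints((np.array([[.6066,.306,.046],[.6066,.306,.011],[.4854,.311,.048],[.4854,.311,.011],[.4846,.191,.034],[.599,.182,.026]])-M)@A,np.zeros(3),np.zeros(3),K,c['D'])[0].reshape(-1,2);print((p*1.5).round())
E
```

```text
[0.71683454 0.25330494 0.18763819] [0.64563568 0.24836284 0.35093945]
[[ 492.   94.]
 [ 481.  100.]
 [ 534. -144.]
 [ 516. -108.]
 [ 314. -154.]
 [ 293.   66.]]
```

View pics/end2.png

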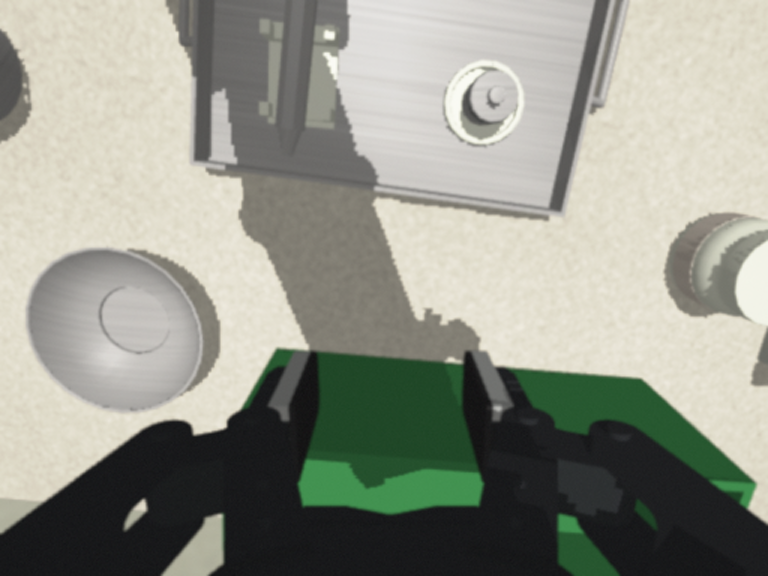

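Canister knob at (496,97) inside the ring centred at (484,102), within ~2 mm allowing for parallax. The handpiece lies along the cradle's centre line (~x 296). Next, a numeric check of cup and block from a pose farther back.

Emit:
send_rows([
  {"hand": 0.55, "slide": [1, 0, 0], "rot": [0, 0, 0]},
  {"hand": 0.55, "slide": [1, 0, 0], "rot": [0, 0, 0]},
  {"hand": 0.55, "slide": [1, 0, 0], "rot": [0, 0, 0]},
  {"hand": 0.55, "slide": [1, 0, 0], "rot": [0, 0, 0]},
  {"hand": 0.55, "slide": [1, 0, 0], "rot": [0, 0, 0]},
  {"hand": 0.55, "slide": [0, 0, 0], "rot": [0, 0, 0]},
  {"hand": 0.55, "slide": [0, 0, 0], "rot": [0, 0, 0]},
])

```text
time: 39.85
tool_pos: [0.593, 0.2419, 0.1883]
eef_rot: [0.001, -0.045, 0.999, -0.0]
ft_force: [-0.1, 0.5, -0.2]
finger_gap: 0.0468
finger_force: 0.0
```

```bash
python3 - <<'E'
from h import *
im,c=snap('wrist');s=monitor.observe();print(s['tool_pos'],c['xyz'])
M=np.array(c['xyz']);w,x,y,z=c['attitude'];A=R.from_quat([x,y,z,w]).as_matrix()
K=np.array([[c['fx'],0,c['cx']],[0,c['fy'],c['cy']],[0,0,1]])
pj=lambda P:cv2.projectPoints((np.array([P])-M)@A,np.zeros(3),np.zeros(3),K,c['D'])[0].reshape(2)
g=im.astype(int);rb=g[:,:,0]-g[:,:,2];print('rows through centre, mean,rb')
for n,P in(('cup',(.4854,.311,.048)),('block',(.4846,.191,.034))):
  u,v=map(int,pj(P));print(n,u,v,'ring',pj((P[0],P[1],.011)))
  print(' h',[int(q) for q in g[v,u-60:u+60:3].mean(1)],'\n v',max(0,v-60),[int(q) for q in g[max(0,v-60):v+60:3,u].mean(1)])
E
```

```text
[0.59347439 0.2420847  0.18799218] [0.52181945 0.2359056  0.35175506]
rows through centre, mean,rb
cup 346 66 ring [336.96049624  70.58617241]
 h [205, 205, 203, 202, 201, 180, 240, 241, 244, 193, 88, 162, 178, 197, 195, 194, 196, 194, 188, 190, 187, 182, 108, 105, 83, 82, 83, 83, 124, 236, 215, 191, 191, 191, 188, 188, 186, 178, 92, 88] 
 v 6 [110, 107, 137, 196, 203, 196, 199, 200, 219, 232, 136, 233, 140, 82, 80, 83, 102, 104, 106, 172, 187, 190, 188, 191, 195, 191, 191, 192, 185, 114, 159, 140, 140, 209, 171, 192, 185, 190, 185, 184]
block 215 55 ring [219.0782731   58.48112216]
 h [84, 93, 103, 104, 104, 105, 106, 107, 106, 106, 106, 106, 124, 141, 138, 106, 96, 49, 100, 109, 110, 113, 170, 90, 205, 215, 180, 177, 245, 246, 246, 237, 203, 204, 204, 204, 205, 206, 205, 206] 
 v 0 [210, 211, 212, 209, 233, 243, 163, 239, 156, 196, 160, 119, 119, 111, 110, 110, 111, 111, 110, 109, 109, 110, 108, 127, 198, 205, 205, 204, 201, 190, 114, 143, 143, 143, 117, 109, 108, 110, 107]
```

```bash
python3 -c "
from station import job;print(job.finish_job())"
```

```text
the job is handed in; nothing more can be done
None
```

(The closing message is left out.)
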